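# Sweep the broken flowerpot off the hall shelf into the waste crate

### The arm

A 7-joint arm with a two-finger parallel gripper is mounted at the origin on the work surface. World frame = base frame: x ahead of the robot, y to its left, z up, the work surface at z = 0. Lengths are in mm, angles in rad, forces in N, time in s.
With the tool pointing down it reaches from about 425 to 875 mm from the base axis. Payload 8.4 kg.
Tool frame: the origin (TCP) lies midway between the tips of the shut fingers; the grasp point (between the pads) lies 19 mm behind it; z points along the fingers, y is the direction in which the jaws open and shut (so a half turn about z gives the same grasp; the last joint's range is limited). The gripper opens to 85 mm and grips with 20 to 120 N. Pads are 22 mm wide; open, the fingers measure 114 mm over their backs; the gripper's body (76 mm by 85 mm) begins 54 mm behind the grasp point. The pads swing forward as they close: fully open they stand 13 mm farther back than shut.
Start: joints at [-1.307, 0.333, 0.04, 1.465, -0.013, 1.343, -0.059], TCP at [230.68, 607.66, 231.308] pointing down, gripper open.
Joint ranges: [-2.58, 2.58], [-0.38, 2.09], [-1.3, 1.39], [0.25, 2.4], [-1.5, 4.64], [0.08, 2.09], [-2.65, 2.65]. Speed limits (rad/s): [2.22, 2.22, 2.79, 2.79, 3.14, 3.14, 3.14].

### API

Orientations are given as [roll, pitch, yaw] about the fixed x, y, z axes, in that order (R = Rz(yaw) Ry(pitch) Rx(roll)).
In Python, from plant import readout, viewer, manip, spotter gives the robot as it stands.
- The arm moves only by the tool drive_tool, never from a script. Its argument "targets" is a list of rows, each an object of numbers: "x", "y", "z": the shift along the tool's x, y, z in mm; "rx", "ry", "rz": the turn, a rotation vector about the tool's x, y, z in rad; "claw": the finger opening in mm, from 0 to 85.4. A call has 1 to 10 rows; each row shifts and turns the commanded pose from where the row before left it, along the tool's axes as they then stand; what a row does not reach is not made up. A row lasts 1/8 s, in which the tool goes at most 62.5 mm and 10.7 degrees, less where a joint would pass 70% of its speed; a pose out of reach is approached as far as the arm can. A call with a gripper value outside its range is refused whole. The fingers move at their own pace and stop on an object; "squeeze" is the grip in N (left out, the last holds). Time passes only in rows, so rows that do not move let the fingers close. It gives the time, the measured TCP pose, the force and the opening at its end, in the units of the state.
- readout.state(): the state, without advancing time (a new reading comes with each control period).
- viewer.capture(name): name is "scene" or "side" or "wrist"; returns a dict with "pixels" (420x560x3 uint8, blue, green, red), "fov_y" (degrees; the focal length in pixels is half the picture's height over the tangent of half this angle, whatever the lens; pixels are square), "cx", "cy" (the principal point, pixels), "dist_coeffs" ([k1, k2, p1, p2, k3] as OpenCV has them; the pictures are not rectified), "cam_to_world" (4x4, takes a point from camera to world coordinates); the wrist camera has in their place "tool_from_camera" (4x4, takes a point from camera to tool coordinates, whose origin is the TCP and whose axes are the flange's). Camera axes: x right, y up, looking along -z (the intrinsics and any distortion apply to the point x, -y, -z); pixel columns grow to the right and rows downward; lengths in mm; the calibration is good to about 2 mm. A picture is of the moment at which its call begins: read the wrist's pose just before it. There is no depth.
- manip.close_job(): hands the job in, once; it reports no verdict.
Trained networks look in the newest picture that a camera, given by its name, has taken for a name from the list of things; names that differ only in an ending like _2 or _b are one class to them, and where a whole thing is asked for, a point or a joint stands for the part that bears it (a point fixed in the world has none). Each returns a list of dicts, best first, with "confidence" (0 to 1); they miss things now and then, are a little off and sometimes report something else, mostly with a low value. They report only what shows in the picture. A call takes as long as a camera call. They do not tell look-alikes from the thing itself.
- spotter.regions_of(camera, query): "mask" (420x560 bool, what is visible of it) and "rect" ([left, top, width, height] in pixels, round what is visible of it).
- spotter.place_of(camera, query): "centre" ([row, column] in pixels: a listed point, or the origin of a listed thing).
The state is a dict: "time": time; "qpos": joint angles; "joint_velocities": joint speeds; "tau": joint torques, N m; "eef_pos": TCP position; "ee_rot": TCP orientation; "wrist_force": force on the tool from outside, world axes, zero at the start; "ft_torque": the same for the moment, N m; "grip_width": finger opening in mm.
Only numpy, scipy, OpenCV 4.12 (cv2) and the standard library are available. Lean on these libraries where they do the work, as an engineer would, in place of code of your own. Each camera call takes 0.05 s, during which the arm holds its last target.

### The job

A flowerpot has broken on the hall shelf. Take the hand sweeper out of the rack's pocket, where it stands handle down, put it down on the shelf, take it again by its handle with the rubber lip on the shelf, and sweep all three terracotta pieces with it over the shelf's edge into the waste crate hanging there; the pieces are sharp, so keep hand and arm off them. Leave the sweeper lying on the shelf, and do not knock or shift the glass jar or anything else standing about.

Things in the scene. Friction and masses are not known exactly. Their poses are not given: they have to be found in the camera images.
- sweeper: Rigid T-shaped hand sweeper, black plastic with a stiff rubber lip, 174 mm long, 160 g. Origin: centre of the handle's free end; z: from there to the head; y: along the head; x: the way the lip points. Starts upright, handle down in the rack's pocket. Lying lip down it rests on lip and handle end, the handle sloping 8 degrees, its axis 12 mm (end) to 34 mm (head) above the shelf.
- sweeper_head (a point): middle of the sweeper's head, at x = 10, z = 162 mm in its frame. The head is a bar 110 mm long (y = -55 to 55), z = 150 to 174, x = -14 to 22 mm; the rubber lip, 14 mm thick (z = 155 to 169), carries on to x = 34 mm over the whole length. Across x, bar and lip together are 48 mm wide: in the rack the sweeper is taken there, from above.
- sweeper_lip (a point): middle of the lip's edge, at x = 34, y = 0, z = 162 mm in the sweeper's frame; the edge runs 55 mm to each side in y
- shard_rim: Broken piece of the pot's rim, terracotta, curved like an arch about its y axis and lying hollow side down, with a thick band along its -y edge; about 91 mm (x) by 61 mm (y), 29 mm high, 130 g. Origin: on the shelf under its middle; z up.
- shard_wall: Broken piece of the pot's wall, terracotta, curved like an arch about its y axis and lying hollow side down; about 68 mm (x) by 66 mm (y), 19 mm high, 80 g. Origin: on the shelf under its middle; z up.
- shard_foot: Broken piece of the pot's foot, terracotta: a 10 mm thick floor with a curved stub of wall standing at its +x side; about 56 mm (x) by 84 mm (y), 42 mm high, 100 g. Origin: on the shelf under its middle; z up.
- crate: Grey open waste crate hung on the shelf top's far edge (fixed). Origin: on that edge, level with the shelf top, halfway along the crate. Its mouth reaches from x = 4 to 204 mm and y = -218 to 218 mm, walls 4 mm; rim 12 mm, inner floor 146 mm below the top. The top's edge runs straight along y and has no raised border: what is pushed over it within the crate's length falls in.
- rack: White slotted plastic rack (fixed), 204 mm (x) by 118 mm (y). Origin: middle of its underside. Its base is 6 mm thick; slots for the tins are at x = -22, 26 and 74 mm, and an upright square pocket 110 mm deep (32 by 34 mm inside, top 116 mm above the shelf) stands at x = -79 mm, y = 0.
- tin1: Octagonal metal mooncake tin, 130 mm across flats, 40 mm thick, 250 g, standing on edge in the rack slot next to the pocket; top 136 mm above the shelf. Origin: middle of its underside. Leave alone.
- tin2: A like tin in the middle slot. Leave alone.
- tin3: A like tin in the last slot. Leave alone.
- jar: Empty squat glass jar standing among the broken pieces, 76 mm across, 55 mm high, 220 g. Origin: middle of its underside. Leave alone.
- tray: Low wooden tray (fixed), 250 by 130 mm, 14 mm high, on the other side of the shelf from the rack. Origin: middle of its underside.
- tong: Stainless steel serving tong lying in the tray, 200 mm long, 19 mm high. Leave alone.
- lantern_handle: Red plastic lantern handle with a steel hook, lying in the tray, 190 mm long, 24 mm high. Leave alone.
- sweeper_handle (a point): middle of the sweeper's handle, on its axis, 85 mm from the handle's end. The handle is a straight bar, 24 mm (x) by 26 mm (y), from z = 0 to 150 mm in the sweeper's frame.
- polish_tin: Closed round tin of shoe polish lying flat on the shelf, on the robot's side of the jar and about 155 mm from it, 80 mm across, 28 mm high, 130 g. Origin: middle of its underside. Leave alone.
Not all that is in view belongs to the job. What is shaped like the sweeper but turquoise or yellow is not meant.

How it is judged (in metres and radians):
On the way, in this order (a step that is already met when the one before it is completed fails the run):
1. the sweeper has been taken out of the rack, put down on the shelf and let go, before any broken piece has been shifted (height (world z) of sweeper below 0.04 m and height (world z) of sweeper_lip below 0.06 m and horizontal distance between sweeper and rack above 0.1 m and contact force between the fingers and sweeper below 0.1 N and linear speed of sweeper below 0.05 m/s and distance of each of shard_rim, shard_wall, shard_foot from where it was at the start of the episode below 0.03 m), for 0.15 s.
2. the sweeper is held by its handle with its lip down on the shelf, before any broken piece has been shifted (height (world z) of sweeper_lip between -0.005 and 0.02 m and contact force between the fingers and sweeper above 1 N and distance between the grasp point and sweeper_handle below 0.075 m and distance of each of shard_rim, shard_wall, shard_foot from where it was at the start of the episode below 0.03 m), for 0.2 s.
At the end, for the whole second after the job is handed in: All three terracotta pieces lie at rest inside the crate, between its walls and at least 30 mm below the shelf top; the sweeper lies released and at rest on the shelf top, at least 100 mm from the rack's middle (handle end under 40 mm and lip under 60 mm above it) (height (world z) of each of shard_rim, shard_wall, shard_foot below -0.03 m and z of each of shard_rim, shard_wall, shard_foot in the frame of crate above -0.155 m and x of shard_rim in the frame of crate between 0.004 and 0.204 m and y of shard_rim in the frame of crate between -0.218 and 0.218 m and linear speed of each of shard_rim, shard_wall, shard_foot below 0.05 m/s and x of shard_wall in the frame of crate between 0.004 and 0.204 m and y of shard_wall in the frame of crate between -0.218 and 0.218 m and x of shard_foot in the frame of crate between 0.004 and 0.204 m and y of shard_foot in the frame of crate between -0.218 and 0.218 m and height (world z) of sweeper_lip between -0.005 and 0.06 m and height (world z) of sweeper between -0.005 and 0.04 m and linear speed of sweeper below 0.03 m/s and horizontal distance between sweeper and rack above 0.1 m); the robot touches nothing.
It fails at once if a broken piece is touched by the fingers or the arm (over 0.5 N) (contact force between any of the fingers, the arm and shard_rim above 0.5 N or contact force between any of the fingers, the arm and shard_wall above 0.5 N or contact force between any of the fingers, the arm and shard_foot above 0.5 N).
It fails at once if the glass jar is shifted more than 25 mm or tipped (distance of jar from where it was at the start of the episode above 0.025 m or angle between jar's own z axis and vertical above 0.35 rad).
It fails at once if a tin is shifted more than 25 mm (distance of any of tin1, tin2, tin3 from where it was at the start of the episode above 0.025 m).
It fails at once if the tong, the lantern handle or the polish tin is shifted more than 25 mm (distance of any of tong, lantern_handle, polish_tin from where it was at the start of the episode above 0.025 m).
It also fails if it takes over 72 s, if anything falls off the work surface, if the arm or the gripper's body presses on something with over 40 N, if the wrist force passes 120 N, or if a joint passes its speed limit or range.

## Working session

There is one attempt and no reset: what is moved stays moved. The work goes in short steps, Python scripts to look and compute and a tool call to move; the robot and the scene stay as the last step left them, time stands still between calls to the robot, and variables do not carry over. Pictures are saved under pics/ and viewed, and the job is handed in when it is done.

Besides the shell and the picture viewer there is one more tool, called after "Request:" in YAML: its name, and indented under it one key for each argument. drive_tool: Moves the arm, as the interface text tells. Its arguments: {"type":"object","properties":{"targets":{"type":"array","items":{"type":"object","properties":{"x":{"type":"number"},"y":{"type":"number"},"z":{"type":"number"},"rx":{"type":"number"},"ry":{"type":"number"},"rz":{"type":"number"},"claw":{"type":"number"}}}},"squeeze":{"type":"number"}},"required":["targets"]}

```bash
mkdir -p pics; ls; cat > h.py <<'E'
import numpy as np, cv2, math
from scipy.spatial.transform import Rotation as R
from plant import readout, viewer, manip, spotter
def cam(name):
    st=readout.state(); d=viewer.capture(name)
    img=np.array(d["pixels"]); H,W=img.shape[:2]
    f=H/2/math.tan(math.radians(d["fov_y"])/2)
    K=np.array([[f,0,d["cx"]],[0,f,d["cy"]],[0,0,1.]])
    if "cam_to_world" in d: T=np.array(d["cam_to_world"])
    else:
        Tt=np.eye(4); Tt[:3,:3]=R.from_euler('xyz',st["ee_rot"]).as_matrix(); Tt[:3,3]=st["eef_pos"]
        T=Tt@np.array(d["tool_from_camera"])
    return dict(img=img,K=K,D=np.array(d["dist_coeffs"],float),T=T,name=name)
def w2p(c,P):
    P=np.atleast_2d(np.array(P,float)); Ti=np.linalg.inv(c["T"])
    q=P@Ti[:3,:3].T+Ti[:3,3]; q=q*[1,-1,-1]
    return cv2.projectPoints(q,np.zeros(3),np.zeros(3),c["K"],c["D"])[0][:,0]
def p2w(c,uv,z):
    uv=np.atleast_2d(np.array(uv,float))
    n=cv2.undistortPoints(uv[:,None],c["K"],c["D"])[:,0]
    d=np.c_[n[:,0],-n[:,1],-np.ones(len(n))]@c["T"][:3,:3].T
    o=c["T"][:3,3]; return o+d*((z-o[2])/d[:,2])[:,None]
E
cat > a.py <<'E'
from h import *
s=readout.state();print(s)
for n in ["scene","side","wrist"]:
    c=cam(n); cv2.imwrite(f"pics/{n}0.png",c["img"]); print(n,np.round(c["T"],2).tolist(),c["K"][0,0],c["D"])
    for q in ["sweeper","sweeper_head","shard_rim","shard_wall","shard_foot","crate","rack","tin1","jar","polish_tin","tray","tong","lantern_handle"]:
        try:
            for r in spotter.place_of(n,q)[:3]:
                uv=r["centre"][::-1]; print(n,q,round(r["confidence"],2),np.round(uv),np.round(p2w(c,uv,0)[0]))
        except Exception as e: print(q,e)
E
python3 a.py
```

```text
pics
{'time': 0.0, 'qpos': array([-1.30721302,  0.33388859,  0.03985692,  1.46632803, -0.01339732,
        1.34329091, -0.05852991]), 'joint_velocities': array([-0.00083813, -0.00114009,  0.00041291, -0.00190478, -0.0002734 ,
       -0.00037113, -0.00013237]), 'tau': array([-4.84541233e-04, -6.58562779e+01,  1.36495035e+00, -4.05557513e+01,
        1.66762731e-02,  1.26330814e-02, -2.05896100e-05]), 'eef_pos': array([230.51987524, 607.23701677, 230.40767477]), 'ee_rot': array([-3.13994709e+00,  1.08165549e-04,  2.77877812e+00]), 'wrist_force': array([-0.19631182, -0.0727131 ,  0.15436872]), 'ft_torque': array([ 0.02015361, -0.02831792, -0.03893276]), 'grip_width': 85.61949594253642}
scene [[0.29, -0.66, 0.7, 1082.57], [0.96, 0.19, -0.22, -224.66], [0.01, 0.73, 0.68, 756.37], [0.0, 0.0, 0.0, 1.0]] 392.0600985866257 [-0.03696657  0.          0.          0.          0.        ]
scene sweeper 0.75 [170. 200.] [ 203. -275.    0.]
scene sweeper 0.66 [123. 234.] [ 301. -406.    0.]
scene sweeper_head 0.98 [102. 192.] [ 107. -464.   -0.]
scene sweeper_head 0.72 [113. 244.] [ 329. -432.    0.
[... 1361 characters left out ...]
84 [294. 170.] [637. 125.   0.]
side shard_foot 0.81 [345. 241.] [ 566. -156.    0.]
side crate 0.94 [347. 189.] [705. -31.  -0.]
side rack 0.59 [408. 307.] [ 541. -386.    0.]
side tin1 0.78 [404. 310.] [ 526. -385.    0.]
side jar 0.82 [313. 200.] [600.   1.  -0.]
side polish_tin 0.82 [260. 222.] [438.  37.   0.]
side tray 0.65 [221. 141.] [547. 371.   0.]
side tong 0.67 [225. 150.] [535. 330.   0.]
side tong 0.56 [416. 282.] [ 610. -356.   -0.]
side lantern_handle 0.6 [215. 134.] [553. 413.   0.]
wrist [[0.36, -0.89, -0.29, 154.86], [0.93, 0.34, 0.11, 634.93], [-0.0, -0.31, 0.95, 375.05], [0.0, 0.0, 0.0, 1.0]] 366.0435066905139 [-0.07627945  0.          0.          0.          0.        ]
```

View pics/scene0.png

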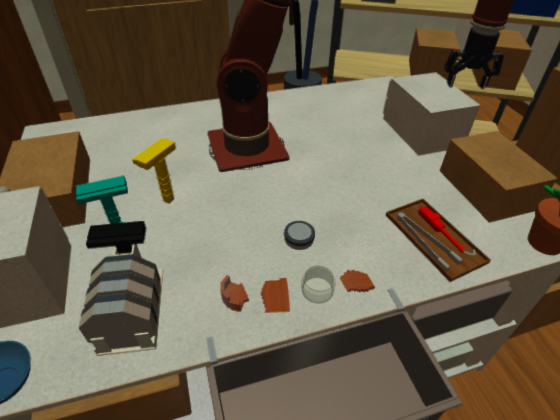

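View pics/side0.png

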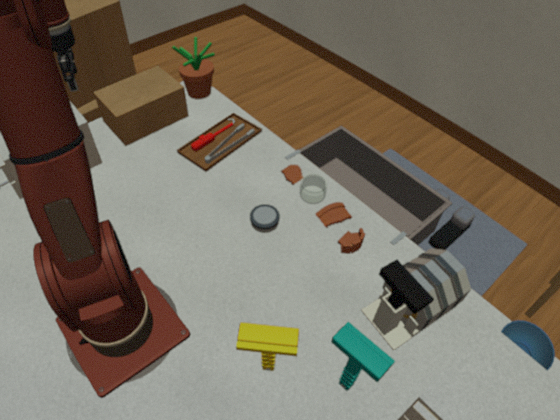

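```bash
cat > b.py <<'E'
from h import *
a=cam("scene"); b=cam("side")
cv2.imwrite("pics/sc_a.png",cv2.resize(a["img"][200:420,60:460],None,fx=2,fy=2,interpolation=cv2.INTER_CUBIC)[:600])
cv2.imwrite("pics/sc_b.png",cv2.resize(b["img"][150:350,230:500],None,fx=2.9,fy=2.9,interpolation=cv2.INTER_CUBIC)[:600])
M={}
def ray(c,uv):
    p=p2w(c,uv,0)[0]; o=c["T"][:3,3]; return o,(p-o)/np.linalg.norm(p-o)
def tri(u1,u2):
    o1,d1=ray(a,u1);o2,d2=ray(b,u2)
    A=np.c_[d1,-d2]; t=np.linalg.lstsq(A,o2-o1,rcond=None)[0]
    p,q=o1+t[0]*d1,o2+t[1]*d2; return (p+q)/2,np.linalg.norm(p-q)
print("head",tri((113,244),(402,283)))
for q in ["sweeper_head","sweeper","sweeper_handle","sweeper_lip","rack","tin1","tin2","tin3","jar","shard_rim","shard_wall","shard_foot","polish_tin"]:
    L=[(n,np.round(r["rect"]),round(r["confidence"],2)) for n in ("scene","side") for r in spotter.regions_of(n,q)[:2]]
    P=[(n,np.round(r["centre"][::-1],1),round(r["confidence"],2)) for n in ("scene","side") for r in spotter.place_of(n,q)[:3]]
    print(q,L,P)
E
python3 b.py
```

```text
head (array([ 482.00082362, -378.99074023,  155.89626665]), np.float64(20.598330808210978))
sweeper_head [('scene', array([133., 137.,  44.,  69.]), 0.77), ('scene', array([ 84., 222.,  60.,  33.]), 0.62), ('side', array([376., 257.,  58.,  59.]), 0.82), ('side', array([333., 324.,  63.,  64.]), 0.62)] [('scene', array([117.5, 236.3]), 0.98), ('scene', array([100.6, 191.5]), 0.86), ('scene', array([155.4, 153.6]), 0.81), ('side', array([267.9, 339.5]), 0.96), ('side', array([401.2, 283.7]), 0.67), ('side', array([361.4, 353.9]), 0.62)]
sweeper [('scene', array([131., 138.,  44.,  65.]), 0.91), ('scene', array([ 85., 222.,  61.,  33.]), 0.8), ('side', array([330., 324.,  64.,  65.]), 0.88), ('side', array([235., 321.,  63.,  47.]), 0.83)] [('scene', array([166.6, 204.7]), 0.68), ('scene', array([119.2, 233.8]), 0.59), ('side', array([267.3, 360.4]), 0.82), ('side', array([344. , 382.4]), 0.65)]
sweeper_handle [('scene', array([133., 138.,  43.,  65.]), 0.74), ('scene', array([ 85., 220.,  61.,  32.]), 0.6), ('side', array([379., 259.,  54.,  54.]), 0.87), ('side', array([237., 321.,  
[... 2475 characters left out ...]
[357.2, 282.1]), 0.61), ('scene', array([312.9, 332.6]), 0.39), ('side', array([293.8, 169.9]), 0.59)]
shard_foot [('scene', array([219., 276.,  30.,  35.]), 0.61), ('side', array([335., 227.,  29.,  26.]), 0.69), ('side', array([361., 288.,  58.,  60.]), 0.63)] [('scene', array([235.7, 298. ]), 0.62), ('side', array([348.3, 242.4]), 0.58)]
polish_tin [('scene', array([283., 222.,  31.,  27.]), 0.85), ('scene', array([398., 213.,  63.,  58.]), 0.52), ('side', array([248., 205.,  33.,  28.]), 0.92)] [('scene', array([297.4, 239.2]), 0.93), ('scene', array([353.3, 285.6]), 0.43), ('side', array([259.5, 222.9]), 0.81), ('side', array([311.7, 198.2]), 0.7), ('side', array([392.1, 306.8]), 0.45)]
```

View pics/sc_a.png

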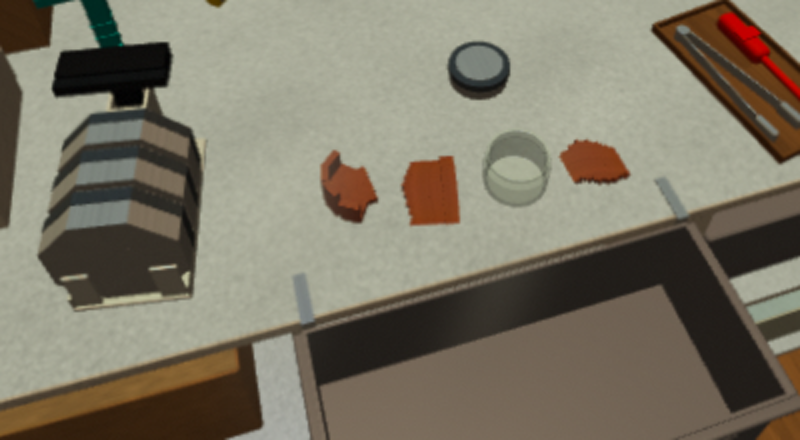

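View pics/sc_b.png

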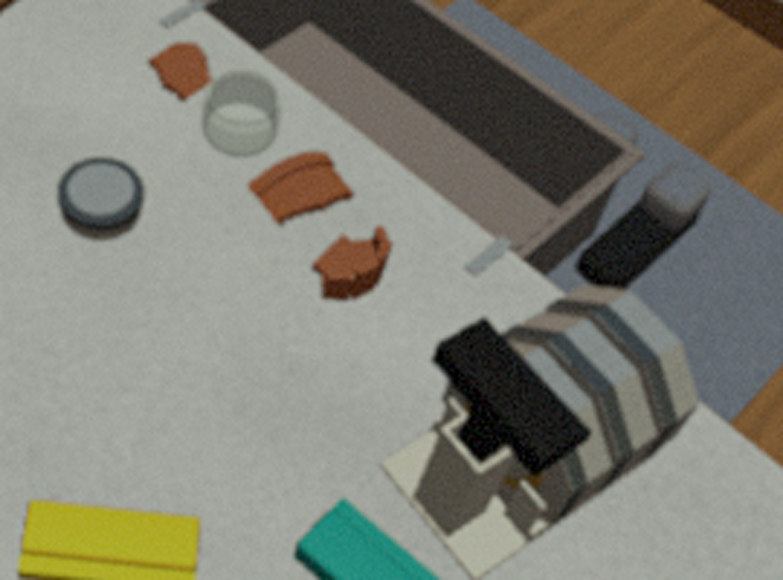

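```bash
cat > fit.py <<'E'
from h import *
from scipy.optimize import minimize
def box(x0,x1,y0,y1,z0,z1): return np.array([[x,y,z] for x in(x0,x1) for y in(y0,y1) for z in(z0,z1)],float)
BAR=box(-14,22,-55,55,150,174); LIP=box(22,34,-55,55,155,169); HAN=box(-12,12,-13,13,112,150)
def sil(c,T,parts,ss=4):
    H,W=c["img"].shape[:2]; m=np.zeros((H,W),np.uint8)
    for p in parts:
        uv=w2p(c,p@T[:3,:3].T+T[:3,3]); h=cv2.convexHull(np.round(uv*16).astype(np.int32).reshape(-1,1,2))
        cv2.fillConvexPoly(m,h,1,cv2.LINE_8,4)
    return m>0
if __name__=="__main__":
    cs=[cam("scene"),cam("side")]; ms=[]
    for c,(x0,y0,x1,y1) in zip(cs,[(78,212,152,258),(370,250,442,322)]):
        m=np.zeros(c["img"].shape[:2],bool); s=c["img"][y0:y1,x0:x1].max(2)<40; 
        s=s.astype(np.uint8); n,l,st,_=cv2.connectedComponentsWithStats(s); k=1+np.argmax(st[1:,4]); m[y0:y1,x0:x1]=l==k; ms.append(m); print(m.sum())
    def pose(v):
        T=np.eye(4);T[:3,:3]=R.from_euler('xyz',[v[4],v[5],v[3]]).as_matrix() if len(v)>4 else R.from_euler('z',v[3]).as_matrix(); T[:3,3]=v[:3];return T
    def cost(v):
        T=pose(v); return sum(1-(s&m).sum()/(s|m).sum() for c,m in zip(cs,ms) for s in [sil(c,T,[BAR,LIP,HAN])])
    for y0 in (0,math.pi):
        best=min((minimize(cost,[470+dx-10*math.cos(y0),-379+dy,6,y0+dw],method="Nelder-Mead",options=dict(initial_simplex=np.array([[470+dx,-379+dy,6,y0+dw]]*5)+np.vstack([np.zeros(4),np.diag([15,15,8,.15])]))) for dx in(-15,15) for dy in (-15,15) for dw in(-.2,.1)),key=lambda r:r.fun)
        print(y0,best.fun,np.round(best.x,2))
        for c in cs:
            im=c["img"].copy(); s=sil(c,pose(best.x),[BAR,LIP,HAN]).astype(np.uint8)
            ct=cv2.findContours(s,0,2)[0]; cv2.drawContours(im,ct,-1,(0,0,255),1); 
            cv2.imwrite(f"pics/fit_{c['name']}_{int(y0)}.png",cv2.resize(im[200:340,60:200] if c['name']=='scene' else im[220:360,330:470],None,fx=4,fy=4))
E
python3 fit.py; cd pics; python3 -c "
import cv2,numpy as np
f=lambda n:cv2.resize(cv2.imread(n),(400,300))
cv2.imwrite('fitall.png',np.vstack([np.hstack([f(f'fit_{c}_{k}.png') for c in('scene','side')]) for k in(0,3)]))"
```

```text
1324
1410
0 0.28917556904250374 [ 4.6147e+02 -3.7744e+02  2.4800e+00 -1.3000e-01]
3.141592653589793 0.37532914039812815 [ 476.07 -378.81    4.67    2.97]
```

View pics/fitall.png

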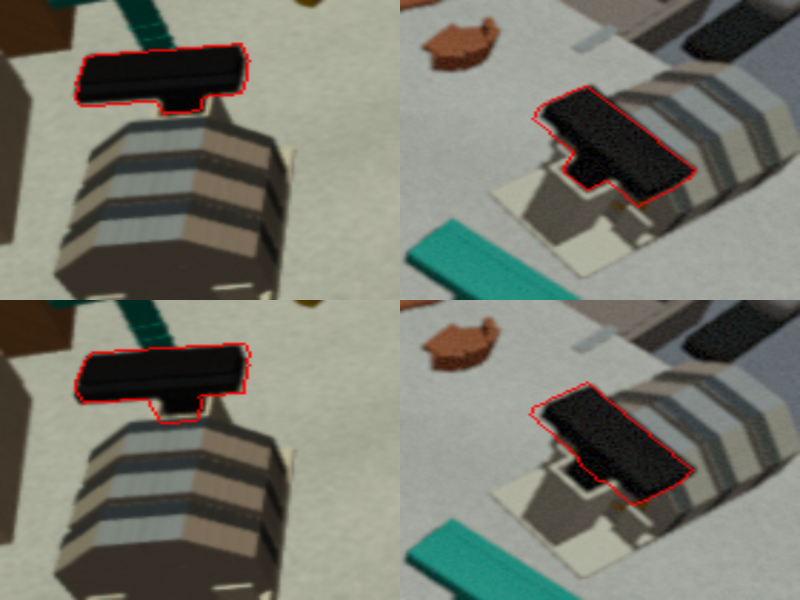

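```bash
cat > c.py <<'E'
from h import *
a=cam("scene"); b=cam("side")
print("edge scene",np.round(p2w(a,[(213,362),(310,332.5),(402,311)],0)))
# side crop scale 2.9 off (230,150)
f=lambda u,v:(230+u/2.9,150+v/2.9)
print("edge side",np.round(p2w(b,[f(225,20),f(400,160),f(530,250)],0)))
print("jar base/top scene",np.round(p2w(a,[(60+516/2,200+170/2)],0)),np.round(p2w(a,[(60+516/2,200+158/2)],55)))
print("jar side",np.round(p2w(b,[f(241,95)],55)),np.round(p2w(b,[f(241,135)],0)))
print("polish",np.round(p2w(a,[(60+479/2,200+66/2)],28)),np.round(p2w(b,[f(101,190)],28)))
print(a["img"].shape)
E
python3 c.py
```

```text
edge scene [[ 710. -240.    0.]
 [ 705.  -33.    0.]
 [ 715.  180.    0.]]
edge side [[ 710.  142.    0.]
 [ 706. -110.    0.]
 [ 717. -262.   -0.]]
jar base/top scene [[597.  26.   0.]] [[617.  14.  55.]]
jar side [[607.  15.  55.]] [[609.  12.   0.]]
polish [[453.  30.  28.]] [[446.  28.  28.]]
(420, 560, 3)
```

Request:
drive_tool:
  targets:
    - {"x": 0,"y": 0,"z": -60}

```text
invalid input at $.targets[0]: expected keys x, y, z, rx, ry, rz, claw
```

```bash
cat > plan.py <<'E'
from h import *
import json,sys
def Tool(p,e):
    T=np.eye(4);T[:3,:3]=R.from_euler('xyz',e).as_matrix();T[:3,3]=p;return T
def cur():
    s=readout.state(); return Tool(s["eef_pos"],s["ee_rot"])
def rows(T0,T1,n=None,claw=85,vmax=55,wmax=9.5):
    d=np.linalg.norm(T1[:3,3]-T0[:3,3]); rv=R.from_matrix(T0[:3,:3].T@T1[:3,:3]).as_rotvec(); w=np.degrees(np.linalg.norm(rv))
    n=n or max(1,math.ceil(max(d/vmax,w/wmax))); out=[];T=T0.copy()
    for i in range(n):
        k=(i+1)/n
        G=np.eye(4);G[:3,3]=T0[:3,3]+k*(T1[:3,3]-T0[:3,3]);G[:3,:3]=T0[:3,:3]@R.from_rotvec(rv*k).as_matrix()
        D=np.linalg.inv(T)@G; t=np.round(D[:3,3],1); r=np.round(R.from_matrix(D[:3,:3]).as_rotvec(),3)
        out.append(dict(x=t[0],y=t[1],z=t[2],rx=r[0],ry=r[1],rz=r[2],claw=claw))
        D=np.eye(4);D[:3,3]=t;D[:3,:3]=R.from_rotvec(r).as_matrix(); T=T@D
    return out,T
def show(o):
    for i in range(0,len(o),10): print(json.dumps([{k:float(v) for k,v in r.items()} for r in o[i:i+10]]))
E
python3 - <<'E'
from plan import *
o,T=rows(cur(),Tool([580,20,330],[math.pi,0,1.44])); show(o)
E
```

```text
[{"x": -41.2, "y": -32.7, "z": -7.6, "rx": -0.0, "ry": 0.0, "rz": 0.103, "claw": 85.0}, {"x": -44.3, "y": -28.3, "z": -7.6, "rx": -0.0, "ry": 0.0, "rz": 0.103, "claw": 85.0}, {"x": -47.0, "y": -23.7, "z": -7.6, "rx": -0.0, "ry": 0.0, "rz": 0.103, "claw": 85.0}, {"x": -49.1, "y": -18.6, "z": -7.6, "rx": -0.0, "ry": 0.0, "rz": 0.103, "claw": 85.0}, {"x": -50.9, "y": -13.5, "z": -7.6, "rx": -0.0, "ry": 0.0, "rz": 0.103, "claw": 85.0}, {"x": -51.9, "y": -8.2, "z": -7.5, "rx": -0.0, "ry": 0.0, "rz": 0.103, "claw": 85.0}, {"x": -52.5, "y": -2.8, "z": -7.6, "rx": -0.0, "ry": 0.0, "rz": 0.103, "claw": 85.0}, {"x": -52.6, "y": 2.6, "z": -7.6, "rx": -0.0, "ry": 0.0, "rz": 0.103, "claw": 85.0}, {"x": -51.9, "y": 7.9, "z": -7.6, "rx": -0.0, "ry": 0.0, "rz": 0.103, "claw": 85.0}, {"x": -50.9, "y": 13.3, "z": -7.6, "rx": -0.0, "ry": 0.0, "rz": 0.103, "claw": 85.0}]
[{"x": -49.3, "y": 18.5, "z": -7.6, "rx": -0.0, "ry": 0.0, "rz": 0.103, "claw": 85.0}, {"x": -47.0, "y": 23.4, "z": -7.6, "rx": -0.0, "ry": 0.0, "rz": 0.103, "claw": 85.0}, {"x": -44.5, "y": 28.1, "z": -7.6, "rx": -0.0, "ry": 0.0, "rz": 0.103, "claw": 85.0}]
```

Request:
drive_tool:
  targets:
    - {"x": -41,"y": -33,"z": -8,"rx": 0,"ry": 0,"rz": 0.1,"claw": 85}
    - {"x": -44,"y": -28,"z": -8,"rx": 0,"ry": 0,"rz": 0.1,"claw": 85}
    - {"x": -47,"y": -24,"z": -8,"rx": 0,"ry": 0,"rz": 0.1,"claw": 85}
    - {"x": -49,"y": -19,"z": -8,"rx": 0,"ry": 0,"rz": 0.1,"claw": 85}
    - {"x": -51,"y": -13,"z": -8,"rx": 0,"ry": 0,"rz": 0.1,"claw": 85}
    - {"x": -52,"y": -8,"z": -8,"rx": 0,"ry": 0,"rz": 0.1,"claw": 85}
    - {"x": -52,"y": -3,"z": -8,"rx": 0,"ry": 0,"rz": 0.1,"claw": 85}
    - {"x": -52,"y": 3,"z": -8,"rx": 0,"ry": 0,"rz": 0.1,"claw": 85}
    - {"x": -52,"y": 8,"z": -8,"rx": 0,"ry": 0,"rz": 0.1,"claw": 85}
    - {"x": -51,"y": 13,"z": -8,"rx": 0,"ry": 0,"rz": 0.1,"claw": 85}

```text
time: 6.25
eef_pos: [505.3, 158.6, 311.9]
ee_rot: [3.141, -0.0, 1.776]
wrist_force: [0.4, 0.6, -0.7]
grip_width: 84.8
```

Request:
drive_tool:
  targets:
    - {"x": -49,"y": 18,"z": -8,"rx": 0,"ry": 0,"rz": 0.1,"claw": 85}
    - {"x": -47,"y": 23,"z": -8,"rx": 0,"ry": 0,"rz": 0.1,"claw": 85}
    - {"x": -44,"y": 28,"z": -8,"rx": 0,"ry": 0,"rz": 0.1,"claw": 85}
    - {"x": 0,"y": 0,"z": 0,"rx": 0,"ry": 0,"rz": 0,"claw": 85}

```text
time: 6.75
eef_pos: [590.0, 23.0, 335.9]
ee_rot: [3.14, 0.002, 1.471]
wrist_force: [-0.0, 0.4, -0.7]
grip_width: 85.0
```

```bash
cat > d.py <<'E'
from h import *
import sys
tag=sys.argv[1]
s=readout.state(); print(round(s["time"],2),np.round(s["qpos"],3),np.round(s["eef_pos"],1),np.round(s["ee_rot"],3),np.round(s["wrist_force"],1),round(s["grip_width"],1))
c=cam("wrist"); cv2.imwrite(f"pics/w{tag}.png",cv2.resize(c["img"],(800,600)))
np.savez(f"w{tag}.npz",img=c["img"],K=c["K"],D=c["D"],T=c["T"])
for q in sys.argv[2:]:
    for r in spotter.place_of("wrist",q)[:3]:
        uv=r["centre"][::-1]; print(q,round(r["confidence"],2),np.round(uv),np.round(p2w(c,uv,0)[0]))
E
python3 d.py 1 shard_rim shard_wall shard_foot jar polish_tin crate
```

```text
6.75 [-0.653  0.193  0.64   1.473 -0.113  1.512 -0.115] [590.   23.  335.9] [3.140e+00 2.000e-03 1.471e+00] [-0.   0.4 -0.7] 85.0
shard_rim 0.55 [293. 232.] [602. -84.  -0.]
shard_wall 0.84 [293.  81.] [620. 116.   0.]
shard_foot 0.67 [280. 286.] [ 577. -167.    0.]
jar 0.55 [291. 161.] [609.  16.   0.]
polish_tin 0.8 [169. 163.] [447.  30.   0.]
crate 0.92 [367. 187.] [708. -30.   0.]
```

View pics/w1.png

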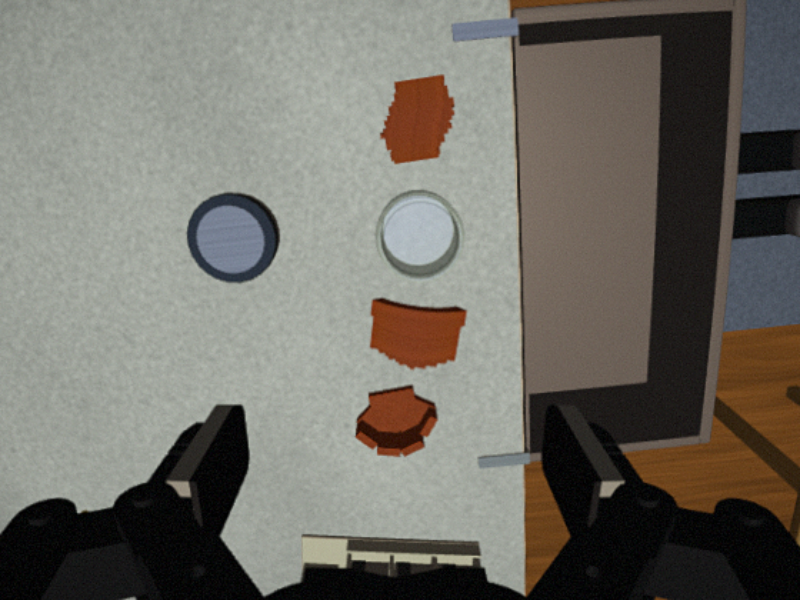

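```bash
cat > e.py <<'E'
from h import *
import sys
d=np.load(f"w{sys.argv[1]}.npz"); c={k:d[k] for k in d}; im=c["img"].astype(int)
m=((im[:,:,2]>70)&(im[:,:,2]>2.2*im[:,:,0])&(im[:,:,2]>1.7*im[:,:,1])).astype(np.uint8)
n,l,st,ce=cv2.connectedComponentsWithStats(m)
for k in range(1,n):
    if st[k,4]<150: continue
    ct=cv2.findContours((l==k).astype(np.uint8),0,2)[0][0][:,0]
    P=p2w(c,ct,8); print("shard",st[k,4],"x",np.round([P[:,0].min(),P[:,0].max()]),"y",np.round([P[:,1].min(),P[:,1].max()]),"c",np.round(p2w(c,ce[k],8)[0]))
f=lambda u,v:(u/1.42857,v/1.42857)
print("jar top l,r,t,b",np.round(p2w(c,[f(378,232),f(462,232),f(419,190),f(419,278)],30)))
print("edge",np.round(p2w(c,[f(514,40),f(519,250),f(525,440)],0)))
print("clips",np.round(p2w(c,[f(452,30),f(479,461)],2)))
print("rack",np.round(p2w(c,[f(303,536),f(479,543)],6)))
E
python3 e.py 1
```

```text
shard 2251 x [586. 650.] y [ 79. 146.] c [619. 113.   8.]
shard 2267 x [554. 648.] y [-119.  -45.] c [599. -83.   8.]
shard 1038 x [531. 610.] y [-190. -141.] c [ 571. -165.    8.]
shard 158 x [547. 596.] y [-218. -203.] c [ 572. -211.    8.]
jar top l,r,t,b [[575.  23.  30.]
 [648.  16.  30.]
 [614.  55.  30.]
 [607. -22.  30.]]
edge [[ 706.  170.    0.]
 [ 703.  -12.    0.]
 [ 705. -219.    0.]]
clips [[ 654.  182.    2.]
 [ 655. -239.    2.]]
rack [[ 450. -317.    6.]
 [ 650. -348.    6.]]
```

```bash
python3 - <<'E'
from plan import *
o,T=rows(cur(),Tool([471,-379,280],[math.pi,0,1.44])); show(o)
E
```

```text
[{"x": -52.1, "y": -10.0, "z": 6.9, "rx": -0.0, "ry": -0.0, "rz": 0.005, "claw": 85.0}, {"x": -52.2, "y": -9.8, "z": 6.9, "rx": -0.0, "ry": -0.0, "rz": 0.005, "claw": 85.0}, {"x": -52.2, "y": -9.5, "z": 6.9, "rx": -0.0, "ry": -0.0, "rz": 0.005, "claw": 85.0}, {"x": -52.3, "y": -9.2, "z": 6.8, "rx": -0.0, "ry": -0.0, "rz": 0.005, "claw": 85.0}, {"x": -52.3, "y": -9.0, "z": 6.9, "rx": -0.0, "ry": -0.0, "rz": 0.006, "claw": 85.0}, {"x": -52.4, "y": -8.7, "z": 6.9, "rx": -0.0, "ry": -0.0, "rz": 0.005, "claw": 85.0}, {"x": -52.4, "y": -8.4, "z": 6.9, "rx": -0.0, "ry": -0.0, "rz": 0.005, "claw": 85.0}, {"x": -52.5, "y": -8.1, "z": 6.9, "rx": -0.0, "ry": -0.0, "rz": 0.005, "claw": 85.0}]
```

Request:
drive_tool:
  targets:
    - {"x": -52,"y": -10,"z": 7,"rx": 0,"ry": 0,"rz": 0.005,"claw": 85}
    - {"x": -52,"y": -10,"z": 7,"rx": 0,"ry": 0,"rz": 0.005,"claw": 85}
    - {"x": -52,"y": -9,"z": 7,"rx": 0,"ry": 0,"rz": 0.005,"claw": 85}
    - {"x": -52,"y": -9,"z": 7,"rx": 0,"ry": 0,"rz": 0.005,"claw": 85}
    - {"x": -52,"y": -9,"z": 7,"rx": 0,"ry": 0,"rz": 0.005,"claw": 85}
    - {"x": -52,"y": -9,"z": 7,"rx": 0,"ry": 0,"rz": 0.005,"claw": 85}
    - {"x": -52,"y": -8,"z": 7,"rx": 0,"ry": 0,"rz": 0.005,"claw": 85}
    - {"x": -52,"y": -8,"z": 7,"rx": 0,"ry": 0,"rz": 0.005,"claw": 85}
    - {"x": 0,"y": 0,"z": 0,"rx": 0,"ry": 0,"rz": 0,"claw": 85}

```text
time: 8.22
eef_pos: [468.6, -381.6, 278.9]
ee_rot: [-3.14, 0.002, 1.432]
wrist_force: [0.8, 0.1, -0.0]
grip_width: 84.9
```

```bash
python3 d.py 2
```

```text
8.22 [-0.105  0.29   0.895  1.544 -0.225  1.417  0.665] [ 468.6 -381.6  278.9] [-3.140e+00  2.000e-03  1.432e+00] [ 0.8  0.1 -0. ] 84.9
```

View pics/w2.png

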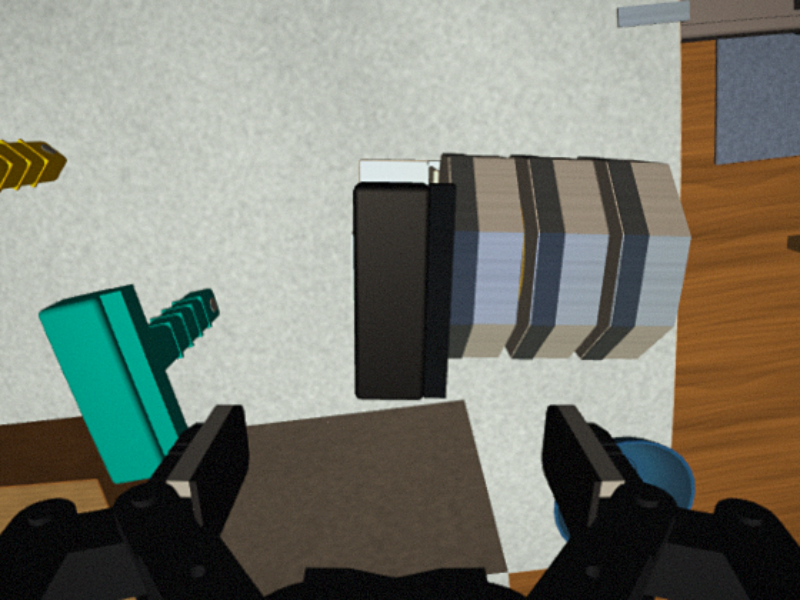

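```bash
python3 - <<'E'
from h import *
d=np.load("w2.npz"); c={k:d[k] for k in d}
f=lambda u,v:(u/1.42857,v/1.42857)
print(np.round(p2w(c,[f(355,185),f(430,185),f(355,398),f(423,398)],179),1))
print(np.round(p2w(c,[f(455,185),f(447,397)],174),1))
E
```

```text
[[ 457.8 -322.2  179. ]
 [ 491.8 -326.9  179. ]
 [ 440.2 -429.6  179. ]
 [ 475.4 -434.5  179. ]]
[[ 503.6 -329.   174. ]
 [ 488.1 -438.4  174. ]]
```

Request:
drive_tool:
  targets:
    - {"x": 2.3,"y": 3.5,"z": 33,"rx": 0,"ry": 0,"rz": 0.012,"claw": 85}
    - {"x": 0,"y": 0,"z": 40,"rx": 0,"ry": 0,"rz": 0,"claw": 85}
    - {"x": 0,"y": 0,"z": 35,"rx": 0,"ry": 0,"rz": 0,"claw": 85}
    - {"x": 0,"y": 0,"z": 25,"rx": 0,"ry": 0,"rz": 0,"claw": 85}
    - {"x": 0,"y": 0,"z": 0,"rx": 0,"ry": 0,"rz": 0,"claw": 40}
    - {"x": 0,"y": 0,"z": 0,"rx": 0,"ry": 0,"rz": 0,"claw": 40}
    - {"x": 0,"y": 0,"z": 0,"rx": 0,"ry": 0,"rz": 0,"claw": 40}
    - {"x": 0,"y": 0,"z": 0,"rx": 0,"ry": 0,"rz": 0,"claw": 40}
  squeeze: 60

```text
time: 9.28
eef_pos: [476.4, -376.4, 148.0]
ee_rot: [3.139, 0.001, 1.427]
wrist_force: [0.7, 1.4, 6.9]
grip_width: 47.2
```

Request:
drive_tool:
  targets:
    - {"x": 0,"y": 0,"z": -20,"rx": 0,"ry": 0,"rz": 0,"claw": 40}
    - {"x": 0,"y": 0,"z": -30,"rx": 0,"ry": 0,"rz": 0,"claw": 40}
    - {"x": 0,"y": 0,"z": -35,"rx": 0,"ry": 0,"rz": 0,"claw": 40}
    - {"x": 0,"y": 0,"z": -35,"rx": 0,"ry": 0,"rz": 0,"claw": 40}
    - {"x": 0,"y": 0,"z": -30,"rx": 0,"ry": 0,"rz": 0,"claw": 40}

```text
time: 9.9
eef_pos: [475.1, -376.2, 299.1]
ee_rot: [3.14, 0.0, 1.426]
wrist_force: [0.1, -0.5, -1.4]
grip_width: 47.0
```

```bash
python3 - <<'E'
from h import *
s=readout.state();print(s["time"],np.round(s["eef_pos"],1),np.round(s["qpos"],2),np.round(s["wrist_force"],1),s["grip_width"])
c=cam("side");cv2.imwrite("pics/s3.png",cv2.resize(c["img"],(800,600)))
E
```

```text
9.9 [ 475.1 -376.2  299.1] [-0.12  0.28  0.9   1.51 -0.22  1.46  0.64] [ 0.1 -0.5 -1.4] 47.01103317021042
```

View pics/s3.png

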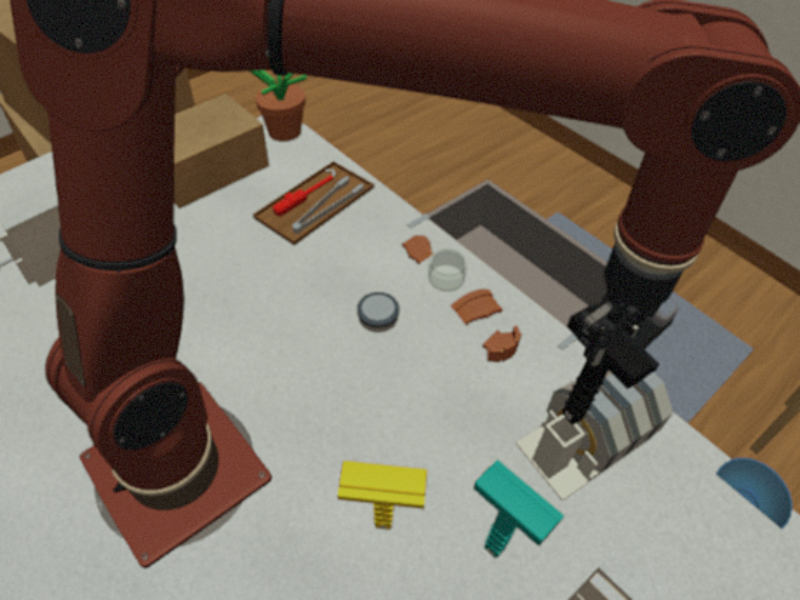

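```bash
python3 - <<'E'
from plan import *
o,T=rows(cur(),Tool([470,215,330],[math.pi,0,1.571]),claw=40); show(o)
E
```

```text
[{"x": 53.2, "y": -8.3, "z": -2.6, "rx": 0.0, "ry": 0.0, "rz": -0.013, "claw": 40.0}, {"x": 53.3, "y": -7.6, "z": -2.6, "rx": 0.001, "ry": 0.0, "rz": -0.013, "claw": 40.0}, {"x": 53.4, "y": -6.9, "z": -2.7, "rx": 0.0, "ry": 0.001, "rz": -0.014, "claw": 40.0}, {"x": 53.5, "y": -6.1, "z": -2.5, "rx": 0.001, "ry": -0.0, "rz": -0.013, "claw": 40.0}, {"x": 53.5, "y": -5.5, "z": -2.6, "rx": 0.0, "ry": 0.0, "rz": -0.013, "claw": 40.0}, {"x": 53.7, "y": -4.8, "z": -2.5, "rx": 0.001, "ry": 0.0, "rz": -0.013, "claw": 40.0}, {"x": 53.7, "y": -4.0, "z": -2.6, "rx": 0.0, "ry": 0.001, "rz": -0.013, "claw": 40.0}, {"x": 53.7, "y": -3.4, "z": -2.5, "rx": 0.001, "ry": -0.0, "rz": -0.013, "claw": 40.0}, {"x": 53.8, "y": -2.7, "z": -2.5, "rx": 0.0, "ry": 0.0, "rz": -0.014, "claw": 40.0}, {"x": 53.8, "y": -1.9, "z": -2.5, "rx": 0.001, "ry": 0.0, "rz": -0.013, "claw": 40.0}]
[{"x": 53.8, "y": -1.2, "z": -2.5, "rx": 0.0, "ry": 0.001, "rz": -0.013, "claw": 40.0}]
```

Request:
drive_tool:
  targets:
    - {"x": 30,"y": -5,"z": -12,"rx": 0,"ry": 0,"rz": -0.01,"claw": 40}
    - {"x": 53,"y": -8,"z": -5,"rx": 0,"ry": 0,"rz": -0.01,"claw": 40}
    - {"x": 54,"y": -7,"z": -3,"rx": 0,"ry": 0,"rz": -0.01,"claw": 40}
    - {"x": 54,"y": -6,"z": -3,"rx": 0,"ry": 0,"rz": -0.01,"claw": 40}
    - {"x": 54,"y": -6,"z": -3,"rx": 0,"ry": 0,"rz": -0.015,"claw": 40}
    - {"x": 54,"y": -5,"z": -3,"rx": 0,"ry": 0,"rz": -0.015,"claw": 40}
    - {"x": 54,"y": -4,"z": 0,"rx": 0,"ry": 0,"rz": -0.015,"claw": 40}
    - {"x": 54,"y": -3,"z": 0,"rx": 0,"ry": 0,"rz": -0.015,"claw": 40}
    - {"x": 54,"y": -3,"z": 0,"rx": 0,"ry": 0,"rz": -0.015,"claw": 40}
    - {"x": 54,"y": -2,"z": 0,"rx": 0,"ry": 0,"rz": -0.015,"claw": 40}

```text
time: 11.2
eef_pos: [472.2, 142.8, 326.5]
ee_rot: [3.14, -0.001, 1.556]
wrist_force: [0.3, -0.1, -1.5]
grip_width: 47.2
```

Request:
drive_tool:
  targets:
    - {"x": 54,"y": -1,"z": 0,"rx": 0,"ry": 0,"rz": -0.013,"claw": 40}
    - {"x": 24,"y": 0,"z": 0,"rx": 0.1,"ry": 0,"rz": 0,"claw": 40}
    - {"x": 0,"y": 0,"z": 0,"rx": 0.17,"ry": 0,"rz": 0,"claw": 40}
    - {"x": 0,"y": 0,"z": 0,"rx": 0.17,"ry": 0,"rz": 0,"claw": 40}
    - {"x": 0,"y": 0,"z": 0,"rx": 0.17,"ry": 0,"rz": 0,"claw": 40}

```text
time: 11.82
eef_pos: [472.7, 219.8, 326.9]
ee_rot: [-2.529, -0.0, 1.57]
wrist_force: [-0.5, 0.4, -1.9]
grip_width: 46.8
```

```bash
python3 - <<'E'
from plan import *
s=readout.state();print(s["time"],np.round(s["eef_pos"],1),np.round(s["qpos"],2),s["grip_width"]);T=cur();print(np.round(T[:3,:3],3))
E
```

```text
11.825 [472.7 219.8 326.9] [-0.65  0.48  0.43  1.25 -0.35  2.05 -0.28] 46.833190943699215
[[ 0.     0.818 -0.575]
 [ 1.    -0.     0.001]
 [ 0.    -0.575 -0.818]]
```

```bash
cat > fk.py <<'E'
import numpy as np, itertools
from scipy.spatial.transform import Rotation as R
from scipy.optimize import least_squares
D=[([-1.30721302,0.33388859,0.03985692,1.46632803,-0.01339732,1.34329091,-0.05852991],[230.52,607.24,230.41],[-3.1399,0,2.7788]),
([-0.653,0.193,0.64,1.473,-0.113,1.512,-0.115],[590,23,335.9],[3.14,.002,1.471]),
([-0.105,0.29,0.895,1.544,-0.225,1.417,0.665],[468.6,-381.6,278.9],[-3.14,.002,1.432]),
([-0.12,0.28,0.9,1.51,-0.22,1.46,0.64],[475.1,-376.2,299.1],[3.14,0,1.426]),
([-0.65,0.48,0.43,1.25,-0.35,2.05,-0.28],[472.7,219.8,326.9],[-2.529,0,1.57])]
def fk(p,q,s):
    h,a,b,d,y0,y7=p[:6]; e1,e2=(p[6],p[7]) if len(p)>6 else (0,0)
    Z=lambda t:R.from_euler('z',t); Y=lambda t:R.from_euler('y',t)
    r=Z(y0+s[0]*q[0])*Y(q[1]); x=np.array([0,0,h])+r.apply([e1,0,a])
    r=r*Z(s[1]*q[2])*Y(q[3]); x=x+r.apply([e2,0,b])
    r=r*Z(s[2]*q[4])*Y(q[5]); x=x+r.apply([0,0,d]); r=r*Z(s[3]*q[6]+y7); return x,r
def res(p,s):
    o=[]
    for q,x,e in D:
        X,r=fk(p,q,s); o+=list((X-x)); o+=list(200*(R.from_euler('xyz',e).inv()*r).as_rotvec())
    return np.array(o)
if __name__=="__main__":
    out=[]
    for s in itertools.product([1,-1],repeat=4):
        for y0 in (0,2.5):
          for y7 in (0,1.57,3.14,-1.57):
            r=least_squares(res,[330,400,400,250,y0,y7,0,0],args=(s,)); out.append((r.cost,s,np.round(r.x,3)))
    out.sort(key=lambda t:t[0])
    for o in out[:4]: print(o)
E
python3 fk.py
```

```text
(np.float64(75.66292167910204), (-1, -1, -1, -1), array([ 2.49276e+02,  3.74160e+02,  5.17283e+02,  3.31128e+02,
       -6.60000e-02,  1.50500e+00,  9.53300e+00, -8.40920e+01]))
(np.float64(75.66292167912734), (-1, -1, -1, -1), array([ 2.49276e+02,  3.74160e+02,  5.17283e+02,  3.31128e+02,
       -6.60000e-02,  1.50500e+00,  9.53300e+00, -8.40920e+01]))
(np.float64(75.66292167919289), (-1, -1, -1, -1), array([ 2.49276e+02,  3.74160e+02,  5.17283e+02,  3.31128e+02,
       -6.60000e-02,  1.50500e+00,  9.53300e+00, -8.40920e+01]))
(np.float64(75.66292167934546), (-1, -1, -1, -1), array([ 2.49276e+02,  3.74160e+02,  5.17283e+02,  3.31128e+02,
       -6.60000e-02,  1.50500e+00,  9.53400e+00, -8.40920e+01]))
```

```bash
cat > ik.py <<'E'
from fk import *
P=[249.276,374.16,517.283,331.128,-.066,1.505,9.533,-84.092]; S=(-1,-1,-1,-1)
LO=np.array([-2.58,-.38,-1.3,.25,-1.5,.08,-2.65])+.03; HI=np.array([2.58,2.09,1.39,2.4,4.64,2.09,2.65])-.03
def ik(x,r,q0):
    f=lambda q:np.r_[(fk(P,q,S)[0]-x),200*(r.inv()*fk(P,q,S)[1]).as_rotvec(),0.3*(q-q0)]
    s=least_squares(f,np.clip(q0,LO+.01,HI-.01),bounds=(LO,HI)); X,rr=fk(P,s.x,S)
    return s.x,np.linalg.norm(X-x),np.degrees((r.inv()*rr).magnitude())
def tool(yaw,tilt): # sweeper z heading yaw, tool tilted by tilt rad from down (tool z -> -heading)
    return R.from_euler('z',yaw)*R.from_euler('y',tilt)*R.from_euler('xyz',[np.pi,0,np.pi/2])
if __name__=="__main__":
    q=np.array(D[4][0])
    rng=np.random.default_rng(0)
    for hx,hy in [(470,215),(430,250),(450,-150)]:
      for deg in (0,30,60,90,-30,-60,-90,180):
        row=[]
        for tilt in (45,55,68):
            best=None
            for k in range(10):
                q0=q if k==0 else rng.uniform(LO,HI)
                al=np.radians(90-tilt); z=142*np.sin(al)+2*np.cos(al)+3
                s=ik([hx,hy,z],tool(np.radians(deg),np.radians(tilt)),q0)
                if best is None or s[1]+5*s[2]<best[1]+5*best[2]: best=s
                if best[1]+5*best[2]<3: break
            row.append((round(best[1]),round(best[2]),np.round(best[0],1).tolist() if best[1]+best[2]<4 else ''))
        print(hx,hy,deg,row)
E
python3 ik.py
```

```text
470 215 0 [(0, 0, [-0.6, 0.7, 0.4, 1.4, -0.4, 1.8, -0.2]), (0, 0, [-0.6, 0.9, 0.3, 1.3, -0.4, 2.0, -0.2]), (1, 0, [-0.1, 1.2, -0.5, 1.1, -0.0, 2.1, -0.6])]
470 215 30 [(0, 0, [-0.7, 0.8, 0.3, 1.3, -0.1, 1.8, 0.1]), (0, 0, [-0.7, 0.9, 0.3, 1.2, -0.1, 2.0, 0.1]), (9, 5, '')]
470 215 60 [(0, 0, [-0.8, 0.7, 0.2, 1.5, 0.2, 1.7, 0.4]), (0, 0, [-0.8, 0.8, 0.2, 1.4, 0.2, 1.8, 0.4]), (0, 0, [-0.9, 1.0, 0.2, 1.2, 0.3, 2.0, 0.4])]
470 215 90 [(0, 0, [-0.9, 0.5, 0.1, 1.7, 0.5, 1.5, 0.6]), (0, 0, [-1.0, 0.6, 0.1, 1.6, 0.5, 1.6, 0.5]), (0, 0, [-1.0, 0.8, 0.2, 1.5, 0.6, 1.7, 0.5])]
470 215 -30 [(0, 0, [-0.6, 0.6, 0.5, 1.6, -0.6, 1.7, -0.4]), (0, 0, [-0.5, 0.8, 0.4, 1.5, -0.7, 1.8, -0.4]), (0, 0, [-0.4, 0.9, 0.4, 1.4, -0.8, 2.0, -0.4])]
470 215 -60 [(0, 0, [-0.6, 0.4, 0.6, 1.9, -0.8, 1.5, -0.7]), (0, 0, [-0.5, 0.5, 0.5, 1.9, -1.0, 1.6, -0.6]), (0, 0, [-0.4, 0.7, 0.5, 1.8, -1.1, 1.8, -0.5])]
470 215 -90 [(0, 0, [-0.6, 0.1, 0.6, 2.2, -0.9, 1.1, -1.0]), (0, 0, [-0.6, 0.2, 0.6, 2.3, -1.2, 1.3, -0.8]), (0, 0, [-0.4, 0.5, 0.6, 2.2, -1.4, 1.5, -0.5])]
470 215 180 [(27, 13, ''), (37, 18, ''), (44, 20, '')]

[... 1528 characters left out ...]
.4, 1.8, 0.6, 1.5, 0.6])]
450 -150 90 [(0, 0, [-0.7, 0.0, 0.4, 2.3, 0.8, 1.2, 0.9]), (0, 0, [-0.7, 0.2, 0.4, 2.3, 0.9, 1.2, 0.7]), (0, 0, [-0.8, 0.4, 0.4, 2.2, 1.0, 1.3, 0.5])]
450 -150 -30 [(0, 0, [-0.1, 0.7, 0.6, 1.5, -0.3, 1.8, 0.1]), (0, 0, [-0.0, 0.9, 0.5, 1.4, -0.3, 2.0, 0.1]), (0, 0, [0.5, 1.0, -0.3, 1.2, -0.0, 2.1, -0.3])]
450 -150 -60 [(0, 0, [-0.1, 0.6, 0.7, 1.7, -0.6, 1.8, -0.2]), (0, 0, [0.1, 0.8, 0.6, 1.6, -0.6, 1.9, -0.2]), (0, 0, [0.2, 1.0, 0.5, 1.4, -0.7, 2.1, -0.2])]
450 -150 -90 [(0, 0, [-0.1, 0.5, 0.9, 1.9, -0.8, 1.7, -0.5]), (0, 0, [0.0, 0.6, 0.8, 1.8, -0.9, 1.8, -0.4]), (0, 0, [0.2, 0.8, 0.7, 1.7, -1.0, 2.0, -0.3])]
450 -150 180 [(42, 20, ''), (53, 25, ''), (61, 29, '')]
```

```bash
python3 - <<'E'
from plan import *
import ik
a=cam("scene"); print(np.round(p2w(a,[(387,208),(432,201),(487,265),(443,277)],7)))
q=np.array(readout.state()["qpos"])
for t in (35,50,56,60,63,66):
    al=np.radians(90-t); z=142*np.sin(al)+2*np.cos(al)
    s=ik.ik([430,250,z],ik.tool(0,np.radians(t)),q); print(t,round(z,1),round(s[1],1),round(s[2],1),np.round(s[0],2))
E
```

```text
[[414. 303.   7.]
 [425. 442.   7.]
 [666. 442.   7.]
 [665. 316.   7.]]
35 117.5 0.0 0.0 [-0.76  0.51  0.4   1.62 -0.35  1.65 -0.26]
50 92.8 0.0 0.0 [-0.66  0.75  0.36  1.45 -0.42  1.86 -0.21]
56 81.1 0.0 0.0 [-0.63  0.84  0.34  1.38 -0.44  1.94 -0.2 ]
60 72.7 0.0 0.0 [-0.6   0.91  0.32  1.33 -0.45  1.99 -0.2 ]
63 66.2 0.0 0.0 [-0.59  0.96  0.31  1.3  -0.46  2.03 -0.2 ]
66 59.6 0.0 0.0 [-0.55  1.    0.27  1.26 -0.46  2.06 -0.22]
```

Request:
drive_tool:
  targets:
    - {"x": 0,"y": 16.6,"z": 42.4,"rx": 0,"ry": 0,"rz": 0,"claw": 40}
    - {"x": 0,"y": 16.6,"z": 42.4,"rx": 0,"ry": 0,"rz": 0,"claw": 40}
    - {"x": 0,"y": 16.6,"z": 42.4,"rx": 0,"ry": 0,"rz": 0,"claw": 40}
    - {"x": 0,"y": 16.6,"z": 42.4,"rx": 0,"ry": 0,"rz": 0,"claw": 40}
    - {"x": 0,"y": 9,"z": 14,"rx": 0.163,"ry": 0,"rz": 0,"claw": 40}
    - {"x": 0,"y": 11,"z": 12,"rx": 0.163,"ry": 0,"rz": 0,"claw": 40}
    - {"x": 0,"y": 13,"z": 9,"rx": 0.163,"ry": 0,"rz": 0,"claw": 40}
    - {"x": 0,"y": 0,"z": 0,"rx": 0,"ry": 0,"rz": 0,"claw": 40}

```text
time: 12.88
eef_pos: [427.5, 218.2, 93.9]
ee_rot: [-2.033, 0.007, 1.569]
wrist_force: [-0.3, -0.8, -2.5]
grip_width: 46.9
```

```bash
cat > st.py <<'E'
from plan import *
import sys
s=readout.state();print(round(s["time"],2),np.round(s["eef_pos"],1),np.round(s["qpos"],2),np.round(s["wrist_force"],1),s["grip_width"]);T=cur();print(np.round(T[:3,:3],3))
for a in sys.argv[1:]:
    n,t=a.split(":"); c=cam(n);cv2.imwrite(f"pics/{t}.png",cv2.resize(c["img"],(800,600))); np.savez(f"{t}.npz",img=c["img"],K=c["K"],D=c["D"],T=c["T"])
E
python3 st.py scene:s4
```

```text
12.88 [427.5 218.2  93.9] [-0.54  0.92  0.33  1.32 -0.47  2.05 -0.14] [-0.3 -0.8 -2.5] 46.91528622087557
[[ 0.002  0.446 -0.895]
 [ 1.    -0.007 -0.001]
 [-0.007 -0.895 -0.446]]
```

View pics/s4.png

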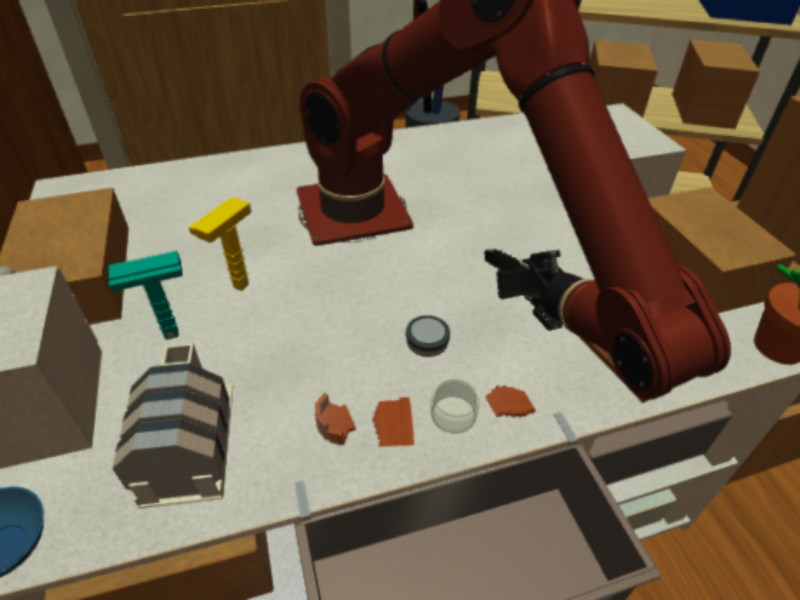

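Request:
drive_tool:
  targets:
    - {"x": 0,"y": 10.7,"z": 5.4,"rx": 0,"ry": 0,"rz": 0,"claw": 40}
    - {"x": 0,"y": 8,"z": 4,"rx": 0,"ry": 0,"rz": 0,"claw": 40}
    - {"x": 0,"y": 2.7,"z": 1.3,"rx": 0,"ry": 0,"rz": 0,"claw": 40}
    - {"x": 0,"y": 0,"z": 0,"rx": 0,"ry": 0,"rz": 0,"claw": 40}

```text
time: 13.42
eef_pos: [429.0, 219.9, 76.3]
ee_rot: [-2.044, -0.001, 1.57]
wrist_force: [-0.1, 0.1, -1.9]
grip_width: 46.8
```

Request:
drive_tool:
  targets:
    - {"x": 0,"y": 4.5,"z": 2.2,"rx": 0,"ry": 0,"rz": 0,"claw": 40}
    - {"x": 0,"y": 0,"z": 0,"rx": 0,"ry": 0,"rz": 0,"claw": 40}

```text
time: 13.68
eef_pos: [428.9, 219.7, 70.3]
ee_rot: [-2.042, 0.0, 1.57]
wrist_force: [0.4, -0.2, -1.2]
grip_width: 46.9
```

Request:
drive_tool:
  targets:
    - {"x": 0,"y": 4.5,"z": 2.2,"rx": 0,"ry": 0,"rz": 0,"claw": 40}
    - {"x": 0,"y": 0,"z": 0,"rx": 0,"ry": 0,"rz": 0,"claw": 40}

```text
time: 13.92
eef_pos: [429.0, 219.7, 65.1]
ee_rot: [-2.042, 0.0, 1.57]
wrist_force: [-0.7, 0.2, -1.0]
grip_width: 47.1
```

Request:
drive_tool:
  targets:
    - {"x": 0,"y": 3.6,"z": 1.8,"rx": 0,"ry": 0,"rz": 0,"claw": 40}
    - {"x": 0,"y": 0,"z": 0,"rx": 0,"ry": 0,"rz": 0,"claw": 40}

```text
time: 14.18
eef_pos: [429.0, 219.7, 62.5]
ee_rot: [-2.041, -0.0, 1.57]
wrist_force: [1.0, -0.6, 4.4]
grip_width: 46.9
```

```bash
python3 st.py scene:s5; python3 -c "
import cv2,numpy as np
i=np.load('s5.npz')['img'];cv2.imwrite('pics/s5c.png',cv2.resize(i[150:270,320:480],None,fx=5,fy=5,interpolation=cv2.INTER_CUBIC))"
```

```text
14.18 [429.  219.7  62.5] [-0.54  0.96  0.32  1.32 -0.47  2.01 -0.12] [ 1.  -0.6  4.4] 46.92549006299741
[[ 0.001  0.453 -0.892]
 [ 1.    -0.     0.001]
 [ 0.    -0.892 -0.453]]
```

View pics/s5c.png

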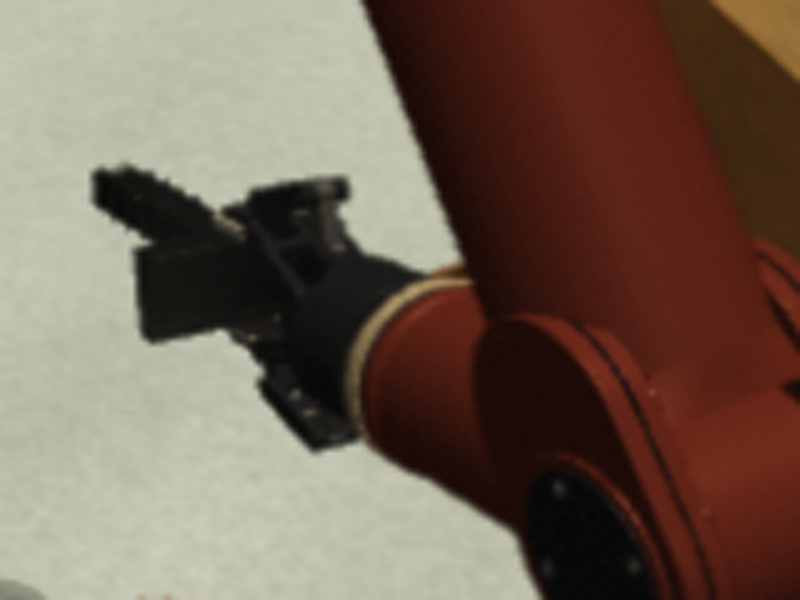

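Request:
drive_tool:
  targets:
    - {"x": 0,"y": 0,"z": 0,"rx": 0,"ry": 0,"rz": 0,"claw": 60}
    - {"x": 0,"y": 0,"z": 0,"rx": 0,"ry": 0,"rz": 0,"claw": 60}
    - {"x": 0,"y": 0,"z": 0,"rx": 0,"ry": 0,"rz": 0,"claw": 60}
    - {"x": 0,"y": 0,"z": -8,"rx": 0,"ry": 0,"rz": 0,"claw": 60}
    - {"x": 0,"y": 0,"z": -10,"rx": 0,"ry": 0,"rz": 0,"claw": 60}
    - {"x": 0,"y": 0,"z": -12,"rx": 0,"ry": 0,"rz": 0,"claw": 60}
    - {"x": 0,"y": 0,"z": -15,"rx": 0,"ry": 0,"rz": 0,"claw": 60}
    - {"x": 0,"y": 0,"z": -20,"rx": 0,"ry": 0,"rz": 0,"claw": 60}
    - {"x": 0,"y": 0,"z": 0,"rx": 0,"ry": 0,"rz": 0,"claw": 60}

```text
time: 15.35
eef_pos: [488.1, 219.6, 91.9]
ee_rot: [-2.044, -0.006, 1.568]
wrist_force: [0.2, 0.1, -0.0]
grip_width: 60.0
```

```bash
python3 st.py scene:s6; python3 -c "
import cv2,numpy as np
i=np.load('s6.npz')['img'];cv2.imwrite('pics/s6c.png',cv2.resize(i[150:270,320:480],None,fx=5,fy=5,interpolation=cv2.INTER_CUBIC))"
```

```text
15.35 [488.1 219.6  91.9] [-0.32  1.    0.01  1.11 -0.33  2.09 -0.31] [ 0.2  0.1 -0. ] 60.038724935930134
[[ 0.003  0.455 -0.89 ]
 [ 1.     0.004  0.005]
 [ 0.006 -0.89  -0.455]]
```

View pics/s6c.png

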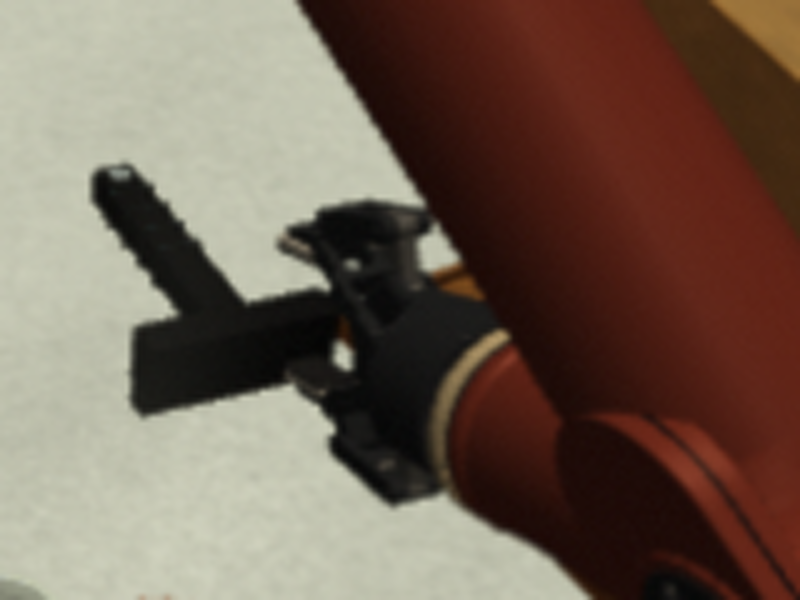

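```bash
python3 - <<'E'
from plan import *
o,T=rows(cur(),Tool([480,220,200],[math.pi,0,1.571]),claw=85); show(o)
o,T=rows(T,Tool([385,190,200],[math.pi,0,1.571]),claw=85); show(o)
E
```

```text
[{"x": 0.2, "y": -14.3, "z": -6.1, "rx": -0.157, "ry": -0.001, "rz": -0.0, "claw": 85.0}, {"x": 0.2, "y": -13.2, "z": -8.3, "rx": -0.157, "ry": -0.0, "rz": -0.0, "claw": 85.0}, {"x": 0.1, "y": -11.7, "z": -10.3, "rx": -0.157, "ry": -0.001, "rz": -0.0, "claw": 85.0}, {"x": 0.2, "y": -10.0, "z": -11.9, "rx": -0.157, "ry": -0.0, "rz": -0.001, "claw": 85.0}, {"x": 0.2, "y": -8.0, "z": -13.4, "rx": -0.157, "ry": -0.001, "rz": 0.0, "claw": 85.0}, {"x": 0.1, "y": -5.8, "z": -14.5, "rx": -0.157, "ry": -0.001, "rz": 0.0, "claw": 85.0}, {"x": 0.2, "y": -3.5, "z": -15.1, "rx": -0.157, "ry": -0.0, "rz": -0.0, "claw": 85.0}]
[{"x": -15.0, "y": -47.5, "z": -0.0, "rx": -0.0, "ry": -0.0, "rz": -0.0, "claw": 85.0}, {"x": -15.0, "y": -47.5, "z": -0.0, "rx": -0.0, "ry": -0.0, "rz": -0.0, "claw": 85.0}]
```

Request:
drive_tool:
  targets:
    - {"x": 0,"y": -14,"z": -8,"rx": -0.157,"ry": 0,"rz": 0,"claw": 60}
    - {"x": 0,"y": -13,"z": -9,"rx": -0.157,"ry": 0,"rz": 0,"claw": 60}
    - {"x": 0,"y": -12,"z": -10,"rx": -0.157,"ry": 0,"rz": 0,"claw": 60}
    - {"x": 0,"y": -10,"z": -12,"rx": -0.157,"ry": 0,"rz": 0,"claw": 70}
    - {"x": 0,"y": -8,"z": -13,"rx": -0.157,"ry": 0,"rz": 0,"claw": 70}
    - {"x": 0,"y": -6,"z": -14.5,"rx": -0.157,"ry": 0,"rz": 0,"claw": 70}
    - {"x": 0,"y": -3.5,"z": -15,"rx": -0.157,"ry": 0,"rz": 0,"claw": 70}
    - {"x": -10,"y": -47,"z": 0,"rx": 0,"ry": 0,"rz": 0,"claw": 70}
    - {"x": -20,"y": -47,"z": 0,"rx": 0,"ry": 0,"rz": 0,"claw": 70}
    - {"x": 0,"y": 0,"z": 0,"rx": 0,"ry": 0,"rz": 0,"claw": 70}

```text
time: 16.65
eef_pos: [383.6, 187.6, 199.5]
ee_rot: [-3.138, -0.001, 1.569]
wrist_force: [-0.4, 0.1, -0.5]
grip_width: 70.1
```

```bash
python3 st.py wrist:w7
```

```text
16.65 [383.6 187.6 199.5] [-0.56 -0.1   0.01  2.01 -0.    1.23 -0.56] [-0.4  0.1 -0.5] 70.06988969696756
[[ 0.001  1.    -0.004]
 [ 1.    -0.001  0.001]
 [ 0.001 -0.004 -1.   ]]
```

View pics/w7.png

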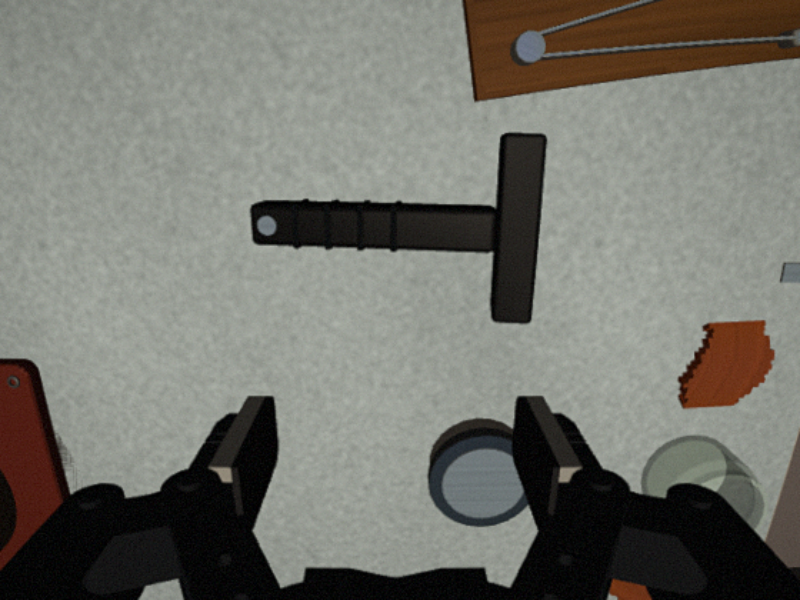

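```bash
python3 - <<'E'
from h import *
d=np.load("w7.npz"); c={k:d[k] for k in d}
f=lambda u,v:(u/1.42857,v/1.42857)
print("end",np.round(p2w(c,[f(252,203),f(252,243)],24),1))
print("neck",np.round(p2w(c,[f(496,207),f(492,251)],44),1))
print("head",np.round(p2w(c,[f(501,134),f(546,135),f(491,320),f(530,322)],46),1))
print(np.round(p2w(c,[f(765,321),f(683,407),f(680,385)],8)))
E
```

```text
end [[295.3 228.4  24. ]
 [293.3 203.7  24. ]]
neck [[439.9 228.2  44. ]
 [439.  202.7  44. ]]
head [[440.3 268.2  46. ]
 [465.1 267.9  46. ]
 [440.4 160.7  46. ]
 [464.2 159.3  46. ]]
[[644. 146.   8.]
 [595.  78.   8.]
 [589.  97.   8.]]
```

```bash
python3 - <<'E'
from plan import *
o,T=rows(cur(),Tool([385,215.5,100],[math.pi,0,math.pi]),claw=60,wmax=10); show(o)
E
```

```text
[{"x": 2.7, "y": -0.0, "z": 10.0, "rx": -0.0, "ry": -0.0, "rz": -0.157, "claw": 60.0}, {"x": 2.6, "y": 0.4, "z": 10.0, "rx": -0.0, "ry": -0.001, "rz": -0.157, "claw": 60.0}, {"x": 2.6, "y": 0.8, "z": 10.0, "rx": -0.0, "ry": 0.0, "rz": -0.158, "claw": 60.0}, {"x": 2.4, "y": 1.2, "z": 10.0, "rx": -0.0, "ry": -0.0, "rz": -0.157, "claw": 60.0}, {"x": 2.2, "y": 1.5, "z": 10.0, "rx": -0.0, "ry": -0.001, "rz": -0.157, "claw": 60.0}, {"x": 1.9, "y": 1.9, "z": 10.0, "rx": -0.0, "ry": -0.0, "rz": -0.157, "claw": 60.0}, {"x": 1.6, "y": 2.2, "z": 10.0, "rx": -0.0, "ry": -0.0, "rz": -0.158, "claw": 60.0}, {"x": 1.3, "y": 2.4, "z": 9.9, "rx": -0.0, "ry": -0.001, "rz": -0.157, "claw": 60.0}, {"x": 0.9, "y": 2.6, "z": 10.0, "rx": -0.001, "ry": -0.0, "rz": -0.157, "claw": 60.0}, {"x": 0.4, "y": 2.6, "z": 10.0, "rx": 0.0, "ry": -0.0, "rz": -0.157, "claw": 60.0}]
```

Request:
drive_tool:
  targets:
    - {"x": 2.7,"y": 0,"z": 10,"rx": 0,"ry": 0,"rz": -0.157,"claw": 60}
    - {"x": 2.6,"y": 0.4,"z": 10,"rx": 0,"ry": 0,"rz": -0.157,"claw": 60}
    - {"x": 2.6,"y": 0.8,"z": 10,"rx": 0,"ry": 0,"rz": -0.158,"claw": 60}
    - {"x": 2.4,"y": 1.2,"z": 10,"rx": 0,"ry": 0,"rz": -0.157,"claw": 60}
    - {"x": 2.2,"y": 1.5,"z": 10,"rx": 0,"ry": 0,"rz": -0.157,"claw": 60}
    - {"x": 1.9,"y": 1.9,"z": 10,"rx": 0,"ry": 0,"rz": -0.157,"claw": 60}
    - {"x": 1.6,"y": 2.2,"z": 10,"rx": 0,"ry": 0,"rz": -0.158,"claw": 60}
    - {"x": 1.3,"y": 2.4,"z": 10,"rx": 0,"ry": 0,"rz": -0.157,"claw": 60}
    - {"x": 0.9,"y": 2.6,"z": 10,"rx": 0,"ry": 0,"rz": -0.157,"claw": 60}
    - {"x": 0.4,"y": 2.6,"z": 10,"rx": 0,"ry": 0,"rz": -0.157,"claw": 60}

```text
time: 17.95
eef_pos: [387.0, 216.3, 99.2]
ee_rot: [-3.141, -0.002, -3.137]
wrist_force: [0.3, 0.1, 0.3]
grip_width: 59.8
```

Request:
drive_tool:
  targets:
    - {"x": 0,"y": 0,"z": 0,"rx": 0,"ry": 0,"rz": 0,"claw": 60}
    - {"x": 0,"y": 0,"z": 0,"rx": 0,"ry": 0,"rz": 0,"claw": 60}

```text
time: 18.2
eef_pos: [386.9, 216.5, 100.1]
ee_rot: [-3.141, -0.001, 3.138]
wrist_force: [-0.9, 0.1, -0.1]
grip_width: 59.8
```

```bash
python3 st.py wrist:w8
```

```text
18.2 [386.9 216.5 100.1] [-0.62  0.04  0.01  2.1  -0.    1.    0.96] [-0.9  0.1 -0.1] 59.80228421564699
[[-1.     0.004 -0.001]
 [ 0.004  1.    -0.   ]
 [ 0.001 -0.    -1.   ]]
```

View pics/w8.png

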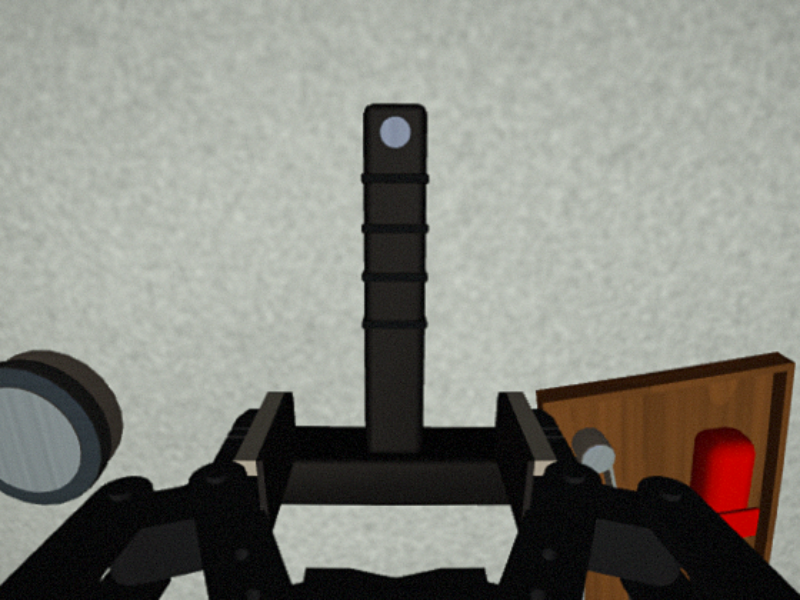

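Request:
drive_tool:
  targets:
    - {"x": 0,"y": 0,"z": 35,"rx": 0,"ry": 0,"rz": 0,"claw": 60}
    - {"x": 0,"y": 0,"z": 35,"rx": 0,"ry": 0,"rz": 0,"claw": 60}
    - {"x": 0,"y": 0,"z": 23,"rx": 0,"ry": 0,"rz": 0,"claw": 60}
    - {"x": 0,"y": 0,"z": 0,"rx": 0,"ry": 0,"rz": 0,"claw": 20}
    - {"x": 0,"y": 0,"z": 0,"rx": 0,"ry": 0,"rz": 0,"claw": 20}
    - {"x": 0,"y": 0,"z": 0,"rx": 0,"ry": 0,"rz": 0,"claw": 20}
    - {"x": 0,"y": 0,"z": 0,"rx": 0,"ry": 0,"rz": 0,"claw": 20}
  squeeze: 80

```text
time: 19.12
eef_pos: [387.3, 217.1, 8.1]
ee_rot: [3.141, 0.001, -3.142]
wrist_force: [-0.9, -1.3, 7.0]
grip_width: 24.5
```

```bash
python3 st.py
```

```text
19.12 [387.3 217.1   8.1] [-0.62  0.18  0.01  2.18 -0.    0.78  0.96] [-0.9 -1.3  7. ] 24.516895421469933
[[-1.    -0.     0.001]
 [-0.     1.     0.001]
 [-0.001  0.001 -1.   ]]
```

Request:
drive_tool:
  targets:
    - {"x": 0,"y": 0,"z": 0,"rx": 0,"ry": 0,"rz": 0,"claw": 20}
    - {"x": 0,"y": 0,"z": 0,"rx": 0,"ry": 0,"rz": 0,"claw": 20}
    - {"x": 0,"y": 0,"z": -15,"rx": 0,"ry": 0,"rz": 0,"claw": 20}
    - {"x": 0,"y": -5,"z": -15,"rx": 0,"ry": 0,"rz": 0,"claw": 20}
    - {"x": -30,"y": -30,"z": 0,"rx": 0,"ry": 0,"rz": 0,"claw": 20}
    - {"x": -35,"y": -30,"z": 0,"rx": 0,"ry": 0,"rz": 0,"claw": 20}
    - {"x": -33,"y": -30,"z": 0,"rx": 0,"ry": 0,"rz": 0,"claw": 20}
    - {"x": 0,"y": 0,"z": 0,"rx": 0,"ry": 0,"rz": 0,"claw": 20}

```text
time: 20.12
eef_pos: [486.9, 118.6, 38.2]
ee_rot: [-3.141, 0.001, 3.137]
wrist_force: [-0.0, -0.0, -1.9]
grip_width: 24.5
```

```bash
python3 st.py scene:s9
```

```text
20.12 [486.9 118.6  38.2] [-0.44  0.23  0.12  2.03 -0.03  0.88  1.27] [-0.  -0.  -1.9] 24.46643651950338
[[-1.     0.005  0.001]
 [ 0.005  1.    -0.001]
 [-0.001 -0.001 -1.   ]]
```

View pics/s9.png

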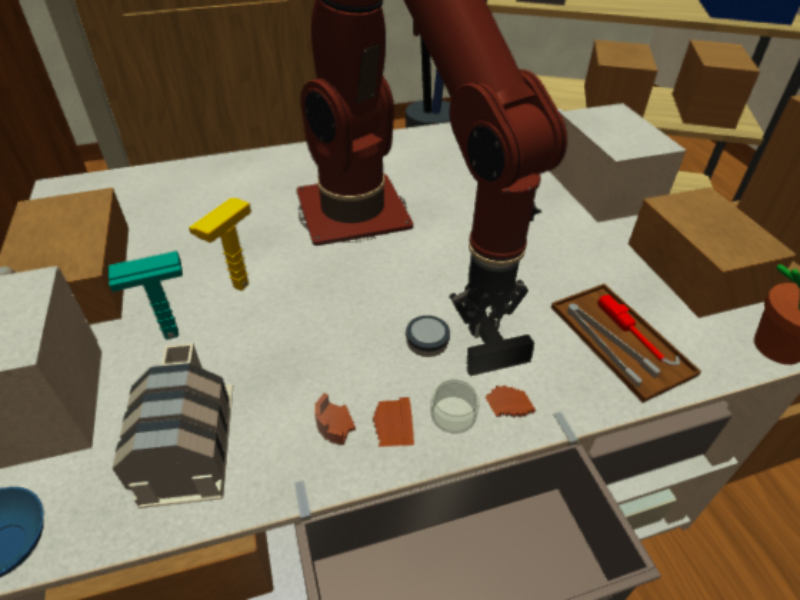

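Request:
drive_tool:
  targets:
    - {"x": 0,"y": 4,"z": 15,"rx": 0,"ry": 0,"rz": 0,"claw": 20}
    - {"x": 0,"y": 0,"z": 12,"rx": 0,"ry": 0,"rz": 0,"claw": 20}
    - {"x": 0,"y": 0,"z": 1.5,"rx": 0,"ry": 0,"rz": 0,"claw": 20}
    - {"x": 0,"y": 0,"z": 0,"rx": 0,"ry": 0,"rz": 0,"claw": 20}

```text
time: 20.68
eef_pos: [483.6, 127.0, 8.2]
ee_rot: [3.141, -0.002, -3.139]
wrist_force: [-2.7, 1.0, 6.6]
grip_width: 24.5
```

```bash
python3 st.py side:s10;  python3 -c "
import cv2,numpy as np
i=np.load('s10.npz')['img'];cv2.imwrite('pics/s10c.png',cv2.resize(i[110:250,200:380],None,fx=4.2,fy=4.2,interpolation=cv2.INTER_CUBIC))"
```

```text
20.68 [483.6 127.    8.2] [-0.45  0.28  0.11  2.05 -0.04  0.82  1.26] [-2.7  1.   6.6] 24.519885514130497
[[-1.    -0.002 -0.002]
 [-0.002  1.     0.   ]
 [ 0.002  0.    -1.   ]]
```

View pics/s10c.png

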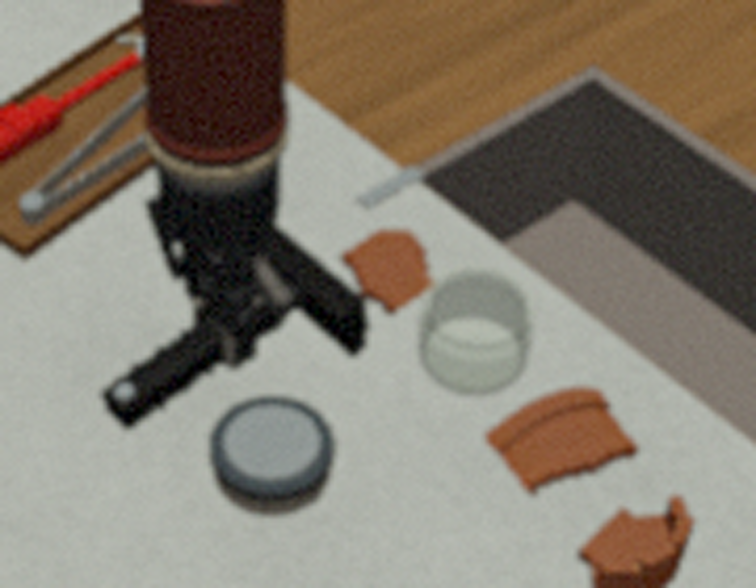

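Request:
drive_tool:
  targets:
    - {"x": -8,"y": -2,"z": 0,"rx": 0,"ry": 0,"rz": 0,"claw": 20}
    - {"x": -12,"y": -1,"z": 0,"rx": 0,"ry": 0,"rz": 0,"claw": 20}
    - {"x": -12,"y": 0,"z": 0,"rx": 0,"ry": 0,"rz": 0,"claw": 20}
    - {"x": -12,"y": 0,"z": 0,"rx": 0,"ry": 0,"rz": 0,"claw": 20}
    - {"x": -12,"y": 0,"z": 0,"rx": 0,"ry": 0,"rz": 0,"claw": 20}
    - {"x": -12,"y": 0,"z": 0,"rx": 0,"ry": 0,"rz": 0,"claw": 20}
    - {"x": -12,"y": 0,"z": 0,"rx": 0,"ry": 0,"rz": 0,"claw": 20}

```text
time: 21.6
eef_pos: [563.5, 123.9, 8.2]
ee_rot: [3.142, -0.003, -3.139]
wrist_force: [-6.8, -1.0, 11.3]
grip_width: 24.5
```

```bash
python3 st.py scene:s11;  python3 -c "
import cv2,numpy as np
i=np.load('s11.npz')['img'];cv2.imwrite('pics/s11c.png',cv2.resize(i[200:340,220:420],None,fx=4,fy=4,interpolation=cv2.INTER_CUBIC))"
```

```text
21.6 [563.5 123.9   8.2] [-0.4   0.41  0.13  1.87 -0.07  0.87  1.33] [-6.8 -1.  11.3] 24.473101138620006
[[-1.    -0.002 -0.003]
 [-0.002  1.     0.   ]
 [ 0.003  0.    -1.   ]]
```

View pics/s11c.png

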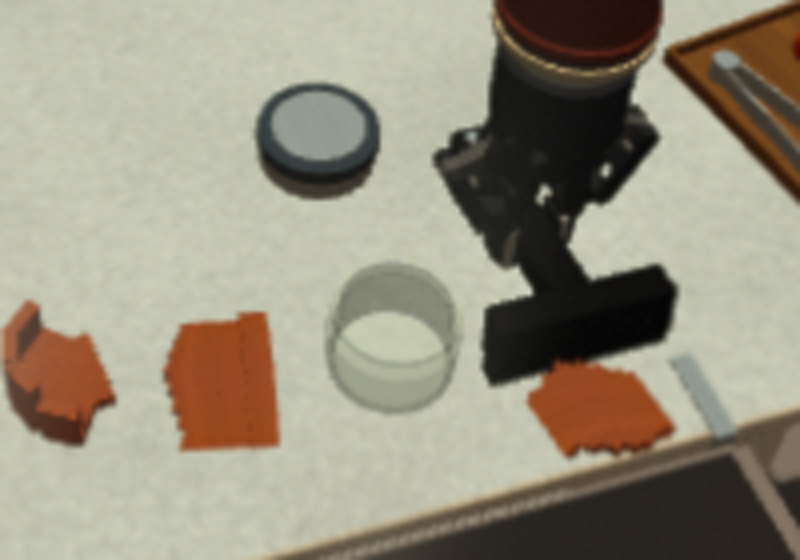

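Request:
drive_tool:
  targets:
    - {"x": -8,"y": -4,"z": -0.7,"rx": 0,"ry": 0,"rz": 0,"claw": 20}
    - {"x": -12,"y": 0,"z": 0,"rx": 0,"ry": 0,"rz": 0,"claw": 20}
    - {"x": -12,"y": 0,"z": 0,"rx": 0,"ry": 0,"rz": 0,"claw": 20}
    - {"x": -12,"y": 0,"z": 0,"rx": 0,"ry": 0,"rz": 0,"claw": 20}
    - {"x": -12,"y": 0,"z": 0,"rx": 0,"ry": 0,"rz": 0,"claw": 20}
    - {"x": -12,"y": 0,"z": 0,"rx": 0,"ry": 0,"rz": 0,"claw": 20}
    - {"x": -12,"y": 0,"z": 0,"rx": 0,"ry": 0,"rz": 0,"claw": 20}
    - {"x": -4,"y": 0,"z": 0,"rx": 0,"ry": 0,"rz": 0,"claw": 20}

```text
time: 22.65
eef_pos: [649.3, 118.7, 9.0]
ee_rot: [-3.141, -0.0, -3.141]
wrist_force: [-0.9, 0.1, -2.6]
grip_width: 24.8
```

```bash
python3 st.py scene:s12;  python3 -c "
import cv2,numpy as np
i=np.load('s12.npz')['img'];cv2.imwrite('pics/s12c.png',cv2.resize(i[220:420,200:460],None,fx=3,fy=3,interpolation=cv2.INTER_CUBIC))"
```

```text
22.65 [649.3 118.7   9. ] [-0.35  0.55  0.13  1.65 -0.09  0.95  1.39] [-0.9  0.1 -2.6] 24.769425938747236
[[-1. -0. -0.]
 [-0.  1. -0.]
 [ 0. -0. -1.]]
```

View pics/s12c.png

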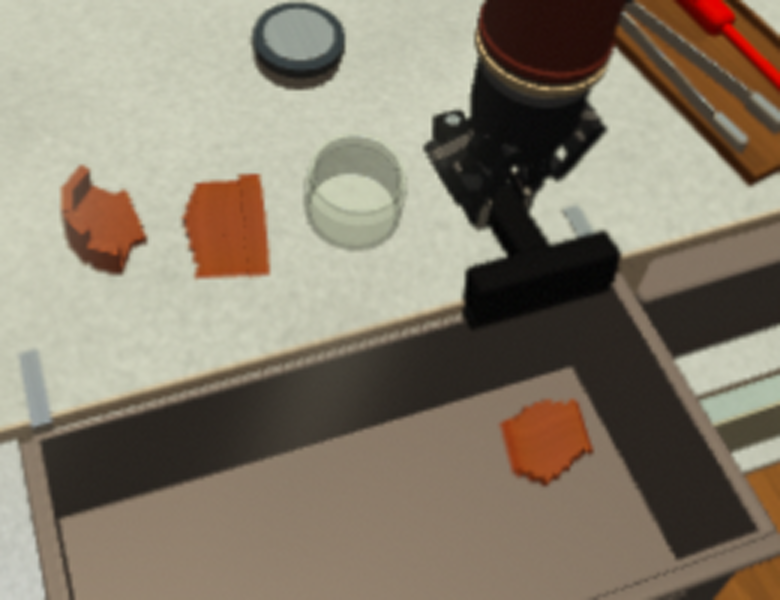

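Request:
drive_tool:
  targets:
    - {"x": 20,"y": 2,"z": -20,"rx": 0,"ry": 0,"rz": 0,"claw": 20}
    - {"x": 40,"y": 2,"z": -30,"rx": 0,"ry": 0,"rz": 0,"claw": 20}
    - {"x": 55,"y": 0,"z": -10,"rx": 0,"ry": 0,"rz": 0,"claw": 20}
    - {"x": 55,"y": -10,"z": 0,"rx": 0,"ry": 0,"rz": 0,"claw": 20}
    - {"x": 40,"y": -40,"z": 0,"rx": 0,"ry": 0,"rz": 0,"claw": 20}
    - {"x": 5,"y": -55,"z": 0,"rx": 0,"ry": 0,"rz": 0,"claw": 20}
    - {"x": 0,"y": -55,"z": 0,"rx": 0,"ry": 0,"rz": 0,"claw": 20}
    - {"x": 0,"y": -55,"z": 0,"rx": 0,"ry": 0,"rz": 0,"claw": 20}
    - {"x": 0,"y": -55,"z": 0,"rx": 0,"ry": 0,"rz": 0,"claw": 20}
    - {"x": 0,"y": -30,"z": 0,"rx": 0,"ry": 0,"rz": 0,"claw": 20}

```text
time: 23.95
eef_pos: [433.0, -180.1, 69.6]
ee_rot: [-3.141, 0.0, 3.139]
wrist_force: [0.4, 0.3, -2.2]
grip_width: 25.1
```

Request:
drive_tool:
  targets:
    - {"x": 0,"y": 0,"z": 0,"rx": 0,"ry": 0,"rz": 0,"claw": 20}
    - {"x": 0,"y": 0,"z": 0,"rx": 0,"ry": 0,"rz": 0,"claw": 20}

```text
time: 24.2
eef_pos: [433.5, -176.5, 69.2]
ee_rot: [3.141, -0.001, -3.141]
wrist_force: [-0.0, 1.5, -1.9]
grip_width: 24.7
```

```bash
python3 st.py scene:s13 side:s14
```

```text
24.2 [ 433.5 -176.5   69.2] [-0.08  0.12  0.4   2.1  -0.06  0.93  1.92] [-0.   1.5 -1.9] 24.675874529915486
[[-1.    -0.001 -0.001]
 [-0.001  1.     0.   ]
 [ 0.001  0.    -1.   ]]
```

View pics/s13.png

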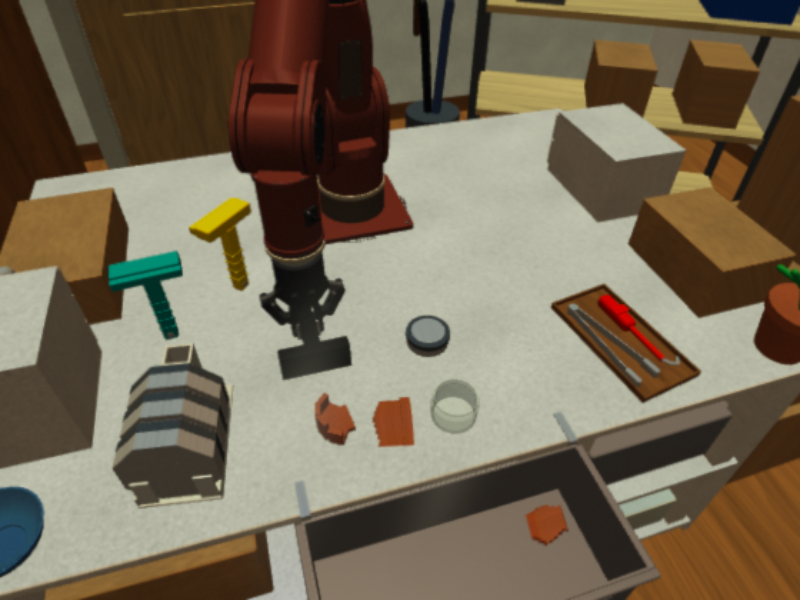

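View pics/s14.png

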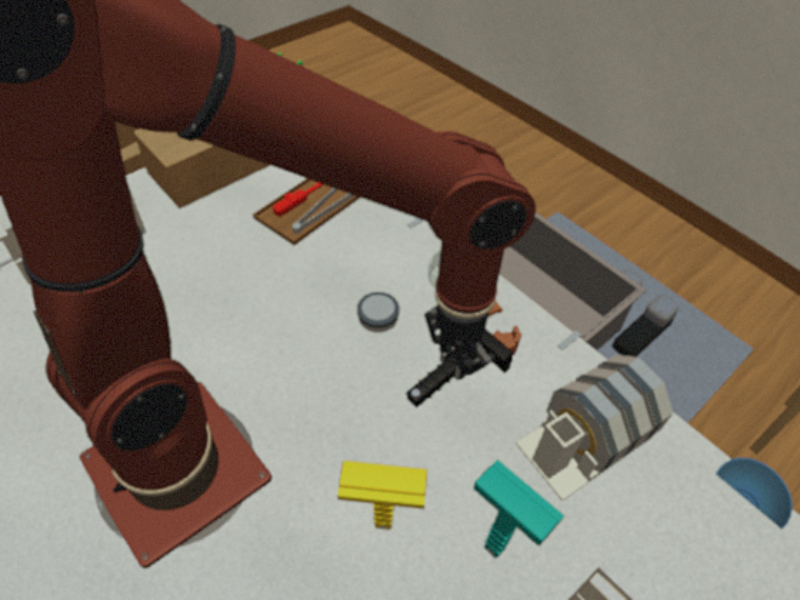

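Request:
drive_tool:
  targets:
    - {"x": 0,"y": -1.5,"z": 30,"rx": 0,"ry": 0,"rz": 0,"claw": 20}
    - {"x": 0,"y": 0,"z": 25,"rx": 0,"ry": 0,"rz": 0,"claw": 20}
    - {"x": 0,"y": 0,"z": 5,"rx": 0,"ry": 0,"rz": 0,"claw": 20}
    - {"x": 0,"y": 0,"z": 0,"rx": 0,"ry": 0,"rz": 0,"claw": 20}

```text
time: 24.8
eef_pos: [433.9, -178.2, 9.6]
ee_rot: [-3.142, -0.001, -3.14]
wrist_force: [0.5, 0.3, -2.2]
grip_width: 25.0
```

Request:
drive_tool:
  targets:
    - {"x": -8,"y": 0,"z": 1,"rx": 0,"ry": 0,"rz": 0,"claw": 20}
    - {"x": -12,"y": 0,"z": 0,"rx": 0,"ry": 0,"rz": 0,"claw": 20}
    - {"x": -12,"y": 0,"z": 0,"rx": 0,"ry": 0,"rz": 0,"claw": 20}
    - {"x": -12,"y": 0,"z": 0,"rx": 0,"ry": 0,"rz": 0,"claw": 20}
    - {"x": -12,"y": 0,"z": 0,"rx": 0,"ry": 0,"rz": 0,"claw": 20}
    - {"x": -12,"y": 0,"z": 0,"rx": 0,"ry": 0,"rz": 0,"claw": 20}
    - {"x": -12,"y": 0,"z": 0,"rx": 0,"ry": 0,"rz": 0,"claw": 20}
    - {"x": -12,"y": 0,"z": 0,"rx": 0,"ry": 0,"rz": 0,"claw": 20}

```text
time: 25.8
eef_pos: [526.4, -178.8, 8.3]
ee_rot: [-3.141, -0.001, -3.141]
wrist_force: [-2.7, -0.3, 2.1]
grip_width: 24.8
```

```bash
python3 st.py scene:s15;  python3 -c "
import cv2,numpy as np
i=np.load('s15.npz')['img'];cv2.imwrite('pics/s15c.png',cv2.resize(i[200:380,150:390],None,fx=3.2,fy=3.2,interpolation=cv2.INTER_CUBIC))"
```

```text
25.8 [ 526.4 -178.8    8.3] [-0.06  0.39  0.37  1.93 -0.18  0.86  1.97] [-2.7 -0.3  2.1] 24.800269710319295
[[-1.    -0.    -0.001]
 [-0.     1.    -0.   ]
 [ 0.001 -0.    -1.   ]]
```

View pics/s15c.png

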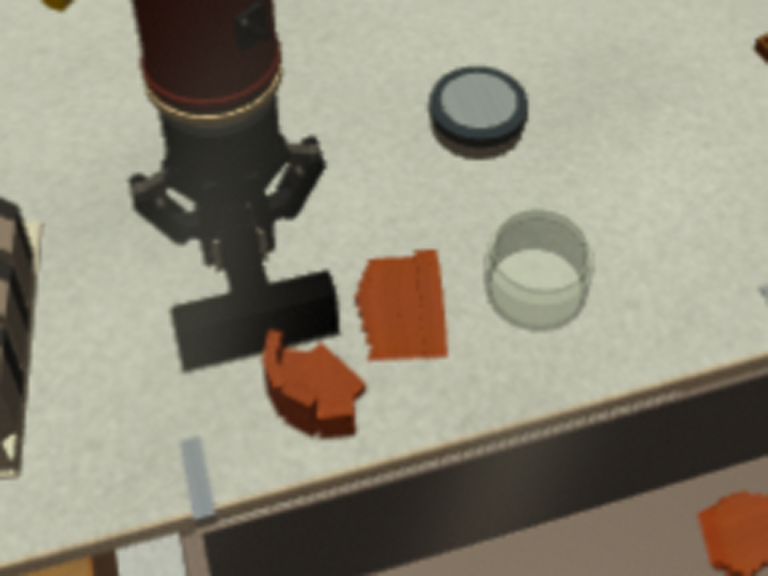

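```bash
python3 - <<'E'
from h import *
d=np.load("s15.npz"); c={k:d[k] for k in d}
f=lambda u,v:(150+u/3.2,200+v/3.2)
print(np.round(p2w(c,[f(365,385),f(355,432),f(318,436),f(270,390),f(320,345)],8)))
print("head r", np.round(p2w(c,[f(340,335),f(183,370)],3)))
print("rim", np.round(p2w(c,[f(360,300),f(372,358),f(447,355),f(436,250)],5)))
E
```

```text
[[ 654. -119.    8.]
 [ 685. -135.    8.]
 [ 681. -158.    8.]
 [ 640. -181.    8.]
 [ 616. -141.    8.]]
head r [[ 609. -125.    3.]
 [ 605. -234.    3.]]
rim [[ 586. -104.    5.]
 [ 634. -109.    5.]
 [ 646.  -59.    5.]
 [ 560.  -40.    5.]]
```

Request:
drive_tool:
  targets:
    - {"x": -12,"y": 2,"z": 0,"rx": 0,"ry": 0,"rz": 0,"claw": 20}
    - {"x": -12,"y": 2,"z": 0,"rx": 0,"ry": 0,"rz": 0,"claw": 20}
    - {"x": -12,"y": 2,"z": 0,"rx": 0,"ry": 0,"rz": 0,"claw": 20}
    - {"x": -12,"y": 0,"z": 0,"rx": 0,"ry": 0,"rz": 0,"claw": 20}
    - {"x": -12,"y": 0,"z": 0,"rx": 0,"ry": 0,"rz": 0,"claw": 20}

```text
time: 26.48
eef_pos: [586.4, -172.7, 8.2]
ee_rot: [-3.141, -0.001, -3.141]
wrist_force: [-5.3, -0.5, 5.9]
grip_width: 24.9
```

```bash
python3 st.py scene:s16;  python3 -c "
import cv2,numpy as np
i=np.load('s16.npz')['img'];cv2.imwrite('pics/s16c.png',cv2.resize(i[200:380,150:390],None,fx=3.2,fy=3.2,interpolation=cv2.INTER_CUBIC))"
```

```text
26.48 [ 586.4 -172.7    8.2] [-0.07  0.48  0.35  1.79 -0.2   0.9   1.94] [-5.3 -0.5  5.9] 24.921571247056686
[[-1.    -0.001 -0.001]
 [-0.001  1.    -0.   ]
 [ 0.001 -0.    -1.   ]]
```

View pics/s16c.png

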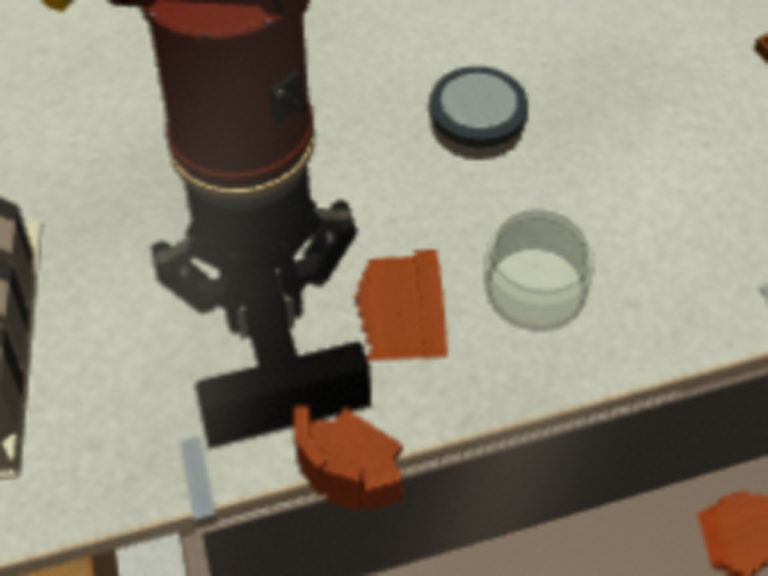

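Request:
drive_tool:
  targets:
    - {"x": -12,"y": 0,"z": 0,"rx": 0,"ry": 0,"rz": 0,"claw": 20}
    - {"x": -12,"y": 0,"z": 0,"rx": 0,"ry": 0,"rz": 0,"claw": 20}
    - {"x": -12,"y": 0,"z": 0,"rx": 0,"ry": 0,"rz": 0,"claw": 20}
    - {"x": -12,"y": 0,"z": 0,"rx": 0,"ry": 0,"rz": 0,"claw": 20}
    - {"x": -10,"y": 0,"z": 0,"rx": 0,"ry": 0,"rz": 0,"claw": 20}
    - {"x": -4,"y": 0,"z": 0,"rx": 0,"ry": 0,"rz": 0,"claw": 20}

```text
time: 27.28
eef_pos: [648.1, -172.4, 7.6]
ee_rot: [-3.141, -0.001, -3.141]
wrist_force: [-1.4, 0.4, 0.8]
grip_width: 24.8
```

```bash
python3 st.py scene:s17;  python3 -c "
import cv2,numpy as np
i=np.load('s17.npz')['img'];cv2.imwrite('pics/s17c.png',cv2.resize(i[220:420,150:410],None,fx=3,fy=3,interpolation=cv2.INTER_CUBIC))"
```

```text
27.27 [ 648.1 -172.4    7.6] [-0.06  0.58  0.34  1.63 -0.23  0.96  1.93] [-1.4  0.4  0.8] 24.820993160968452
[[-1.    -0.001 -0.001]
 [-0.001  1.    -0.   ]
 [ 0.001 -0.    -1.   ]]
```

View pics/s17c.png

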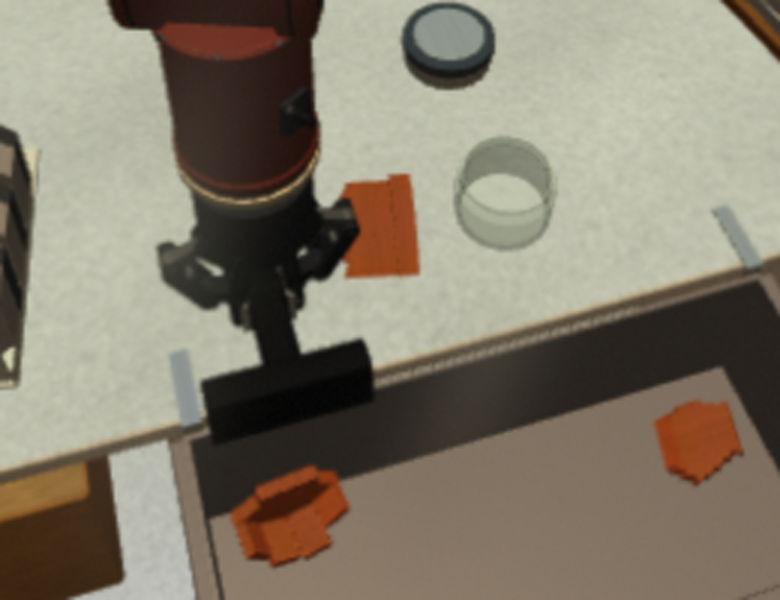

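Request:
drive_tool:
  targets:
    - {"x": 5,"y": -2,"z": -25,"rx": 0,"ry": 0,"rz": 0,"claw": 20}
    - {"x": 25,"y": -4,"z": -35,"rx": 0,"ry": 0,"rz": 0,"claw": 20}
    - {"x": 50,"y": 0,"z": -10,"rx": 0,"ry": 0,"rz": 0,"claw": 20}
    - {"x": 50,"y": 0,"z": 0,"rx": 0,"ry": 0,"rz": 0,"claw": 20}
    - {"x": 50,"y": 0,"z": 0,"rx": 0,"ry": 0,"rz": 0,"claw": 20}
    - {"x": 13,"y": 45,"z": 0,"rx": 0,"ry": 0,"rz": 0,"claw": 20}
    - {"x": 0,"y": 45,"z": 0,"rx": 0,"ry": 0,"rz": 0,"claw": 20}
    - {"x": 0,"y": 0,"z": 40,"rx": 0,"ry": 0,"rz": 0,"claw": 20}
    - {"x": 0,"y": 0,"z": 0,"rx": 0,"ry": 0,"rz": 0,"claw": 20}

```text
time: 28.45
eef_pos: [452.6, -88.7, 37.6]
ee_rot: [-3.142, -0.004, -3.141]
wrist_force: [-0.5, -0.3, -2.0]
grip_width: 24.8
```

```bash
python3 st.py scene:s18;  python3 -c "
import cv2,numpy as np
i=np.load('s18.npz')['img'];cv2.imwrite('pics/s18c.png',cv2.resize(i[200:380,190:430],None,fx=3.2,fy=3.2,interpolation=cv2.INTER_CUBIC))"
```

```text
28.45 [452.6 -88.7  37.6] [-0.22  0.16  0.34  2.13 -0.07  0.86  1.73] [-0.5 -0.3 -2. ] 24.766054679870333
[[-1.    -0.001 -0.004]
 [-0.001  1.    -0.   ]
 [ 0.004 -0.    -1.   ]]
```

View pics/s18c.png

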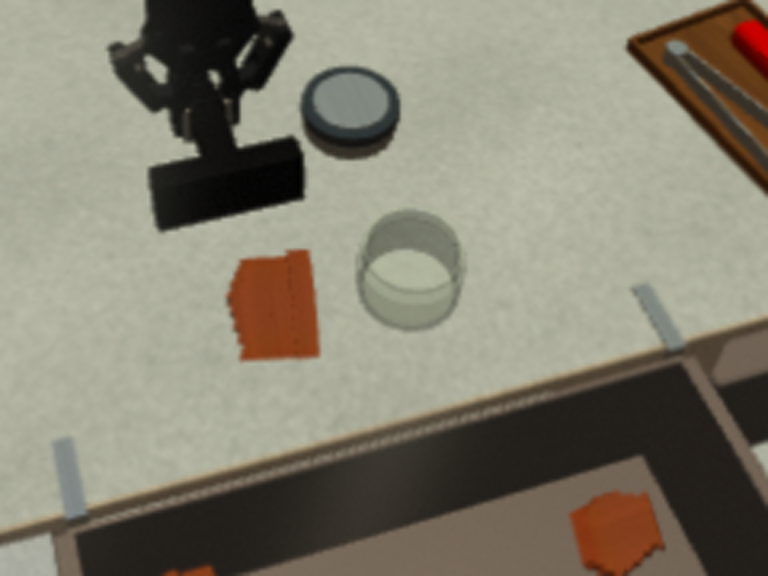

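Request:
drive_tool:
  targets:
    - {"x": 0,"y": 0,"z": 20,"rx": 0,"ry": 0,"rz": 0,"claw": 20}
    - {"x": 0,"y": 0,"z": 9.2,"rx": 0,"ry": 0,"rz": 0,"claw": 20}
    - {"x": -8,"y": 0,"z": 0,"rx": 0,"ry": 0,"rz": 0,"claw": 20}
    - {"x": -12,"y": 0,"z": 0,"rx": 0,"ry": 0,"rz": 0,"claw": 20}
    - {"x": -12,"y": 0,"z": 0,"rx": 0,"ry": 0,"rz": 0,"claw": 20}
    - {"x": -12,"y": 0,"z": 0,"rx": 0,"ry": 0,"rz": 0,"claw": 20}
    - {"x": -12,"y": 0,"z": 0,"rx": 0,"ry": 0,"rz": 0,"claw": 20}
    - {"x": -12,"y": 0,"z": 0,"rx": 0,"ry": 0,"rz": 0,"claw": 20}

```text
time: 29.5
eef_pos: [523.4, -88.7, 8.9]
ee_rot: [-3.141, -0.001, -3.141]
wrist_force: [-1.1, -0.3, -1.9]
grip_width: 24.7
```

```bash
python3 st.py scene:s19;  python3 -c "
import cv2,numpy as np
i=np.load('s19.npz')['img'];cv2.imwrite('pics/s19c.png',cv2.resize(i[200:380,190:430],None,fx=3.2,fy=3.2,interpolation=cv2.INTER_CUBIC))"
```

```text
29.5 [523.4 -88.7   8.9] [-0.19  0.34  0.32  1.99 -0.14  0.84  1.77] [-1.1 -0.3 -1.9] 24.718481866468423
[[-1.    -0.001 -0.001]
 [-0.001  1.    -0.   ]
 [ 0.001 -0.    -1.   ]]
```

View pics/s19c.png

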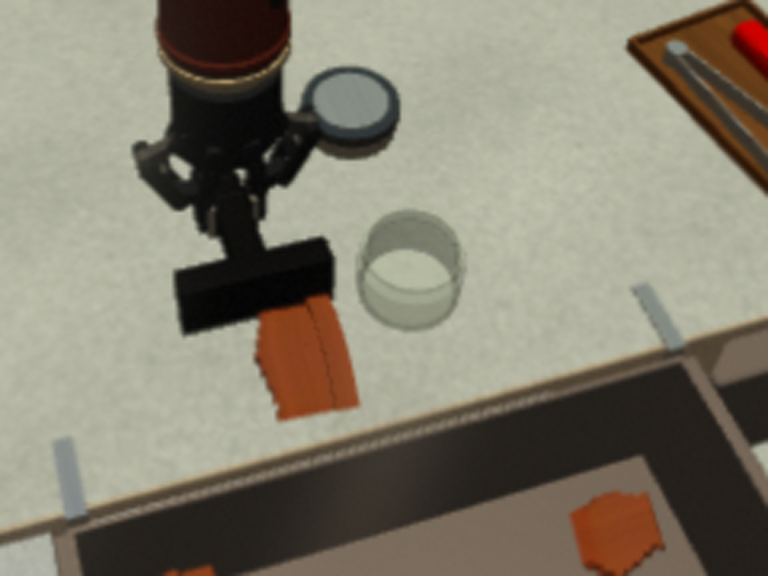

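Request:
drive_tool:
  targets:
    - {"x": -12,"y": -1,"z": 0.7,"rx": 0,"ry": 0,"rz": 0,"claw": 20}
    - {"x": -12,"y": -1,"z": 0,"rx": 0,"ry": 0,"rz": 0,"claw": 20}
    - {"x": -12,"y": -1,"z": 0,"rx": 0,"ry": 0,"rz": 0,"claw": 20}
    - {"x": -12,"y": 0,"z": 0,"rx": 0,"ry": 0,"rz": 0,"claw": 20}
    - {"x": -12,"y": 0,"z": 0,"rx": 0,"ry": 0,"rz": 0,"claw": 20}

```text
time: 30.18
eef_pos: [583.5, -91.7, 8.4]
ee_rot: [-3.141, -0.0, -3.141]
wrist_force: [-1.6, -1.3, 3.0]
grip_width: 24.6
```

```bash
python3 st.py scene:s20;  python3 -c "
import cv2,numpy as np
i=np.load('s20.npz')['img'];cv2.imwrite('pics/s20c.png',cv2.resize(i[200:380,190:430],None,fx=3.2,fy=3.2,interpolation=cv2.INTER_CUBIC))"
```

```text
30.18 [583.5 -91.7   8.4] [-0.17  0.44  0.31  1.84 -0.17  0.88  1.79] [-1.6 -1.3  3. ] 24.617745567920693
[[-1.    -0.001 -0.   ]
 [-0.001  1.    -0.   ]
 [ 0.    -0.    -1.   ]]
```

View pics/s20c.png

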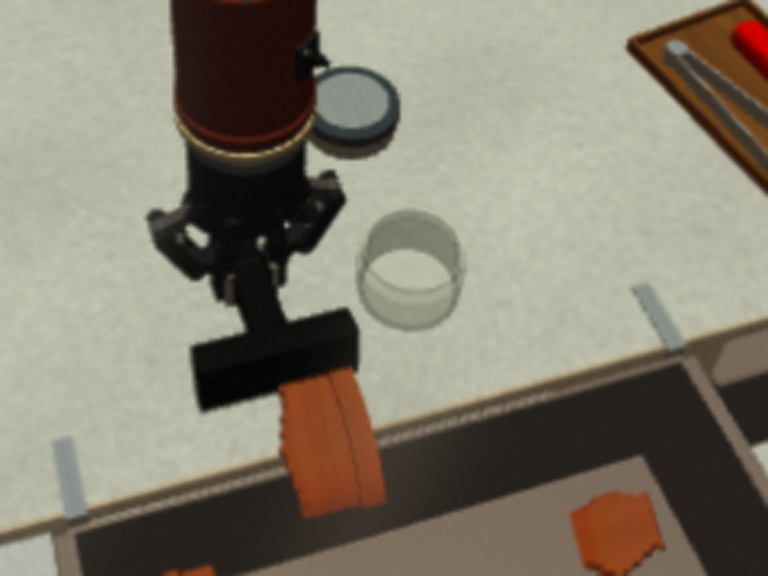

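Request:
drive_tool:
  targets:
    - {"x": -12,"y": 0,"z": 0,"rx": 0,"ry": 0,"rz": 0,"claw": 20}
    - {"x": -12,"y": 0,"z": 0,"rx": 0,"ry": 0,"rz": 0,"claw": 20}
    - {"x": -12,"y": 0,"z": 0,"rx": 0,"ry": 0,"rz": 0,"claw": 20}
    - {"x": -12,"y": 0,"z": 0,"rx": 0,"ry": 0,"rz": 0,"claw": 20}
    - {"x": -12,"y": 0,"z": 0,"rx": 0,"ry": 0,"rz": 0,"claw": 20}
    - {"x": -5,"y": 0,"z": 0,"rx": 0,"ry": 0,"rz": 0,"claw": 20}
    - {"x": 0,"y": 0,"z": 0,"rx": 0,"ry": 0,"rz": 0,"claw": 20}

```text
time: 31.1
eef_pos: [648.1, -91.6, 8.0]
ee_rot: [-3.141, -0.0, -3.141]
wrist_force: [1.9, 0.5, -0.3]
grip_width: 24.6
```

```bash
python3 st.py scene:s21;  python3 -c "
import cv2,numpy as np
i=np.load('s21.npz')['img'];cv2.imwrite('pics/s21c.png',cv2.resize(i[220:420,150:410],None,fx=3,fy=3,interpolation=cv2.INTER_CUBIC))"
```

```text
31.1 [648.1 -91.6   8. ] [-0.16  0.55  0.3   1.68 -0.19  0.94  1.79] [ 1.9  0.5 -0.3] 24.59396971588482
[[-1.    -0.001 -0.   ]
 [-0.001  1.    -0.   ]
 [ 0.    -0.    -1.   ]]
```

View pics/s21c.png

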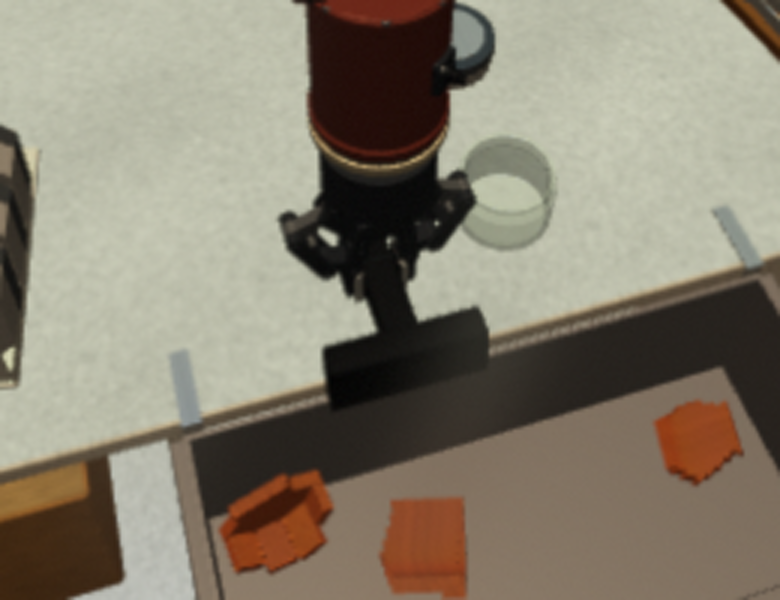

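Request:
drive_tool:
  targets:
    - {"x": 10,"y": -5,"z": -20,"rx": 0,"ry": 0,"rz": 0,"claw": 20}
    - {"x": 40,"y": -10,"z": -5,"rx": 0,"ry": 0,"rz": 0,"claw": 20}
    - {"x": 50,"y": -10,"z": 0,"rx": 0,"ry": 0,"rz": 0,"claw": 20}
    - {"x": 50,"y": -5,"z": 0,"rx": 0,"ry": 0,"rz": 0,"claw": 20}
    - {"x": 20,"y": 0,"z": 0,"rx": 0,"ry": 0,"rz": 0,"claw": 20}
    - {"x": 0,"y": 0,"z": 15,"rx": 0,"ry": 0,"rz": 0,"claw": 20}
    - {"x": 0,"y": 0,"z": 9,"rx": 0,"ry": 0,"rz": 0,"claw": 20}
    - {"x": 0,"y": 0,"z": 1,"rx": 0,"ry": 0,"rz": 0,"claw": 20}
    - {"x": 0,"y": 0,"z": 0,"rx": 0,"ry": 0,"rz": 0,"claw": 20}

```text
time: 32.28
eef_pos: [478.2, -121.5, 8.2]
ee_rot: [-3.142, -0.002, -3.141]
wrist_force: [-4.9, 1.9, 10.1]
grip_width: 24.6
```

Request:
drive_tool:
  targets:
    - {"x": 0,"y": 0,"z": 0,"rx": 0,"ry": 0,"rz": 0,"claw": 50}
    - {"x": 0,"y": 0,"z": 0,"rx": 0,"ry": 0,"rz": 0,"claw": 50}
    - {"x": 0,"y": 0,"z": 0,"rx": 0,"ry": 0,"rz": 0,"claw": 50}
    - {"x": 0,"y": 0,"z": -20,"rx": 0,"ry": 0,"rz": 0,"claw": 50}
    - {"x": 0,"y": 0,"z": -40,"rx": 0,"ry": 0,"rz": 0,"claw": 50}
    - {"x": 0,"y": 0,"z": -55,"rx": 0,"ry": 0,"rz": 0,"claw": 50}
    - {"x": 0,"y": 0,"z": -55,"rx": 0,"ry": 0,"rz": 0,"claw": 50}
    - {"x": 30,"y": 0,"z": -50,"rx": 0,"ry": 0,"rz": 0,"claw": 50}
    - {"x": 0,"y": 0,"z": 0,"rx": 0,"ry": 0,"rz": 0,"claw": 50}

```text
time: 33.4
eef_pos: [448.6, -122.4, 232.4]
ee_rot: [3.141, 0.007, 3.141]
wrist_force: [-0.2, 0.2, -0.6]
grip_width: 50.0
```

```bash
python3 st.py scene:s22 side:s23
```

```text
33.4 [ 448.6 -122.4  232.4] [-0.2  -0.07  0.36  1.91  0.02  1.29  1.72] [-0.2  0.2 -0.6] 50.011718169935946
[[-1.     0.     0.007]
 [ 0.     1.     0.   ]
 [-0.007  0.    -1.   ]]
```

View pics/s22.png

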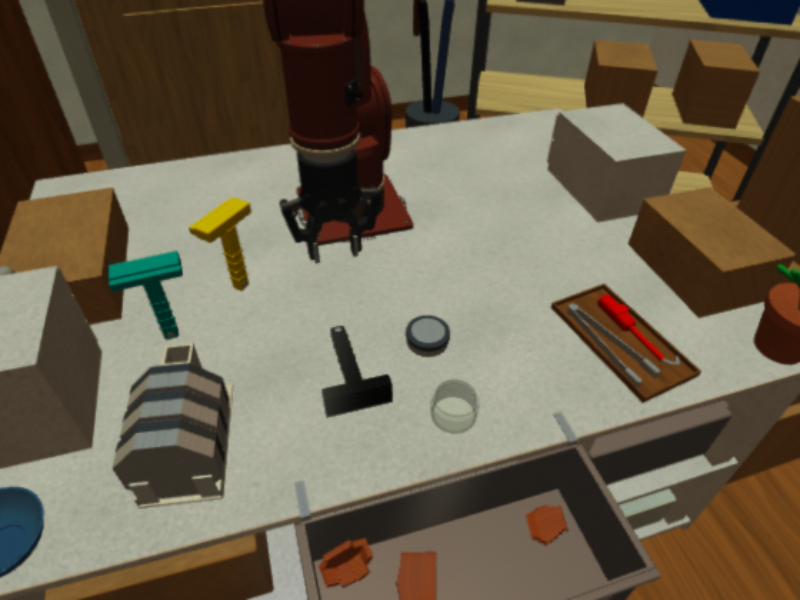

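View pics/s23.png

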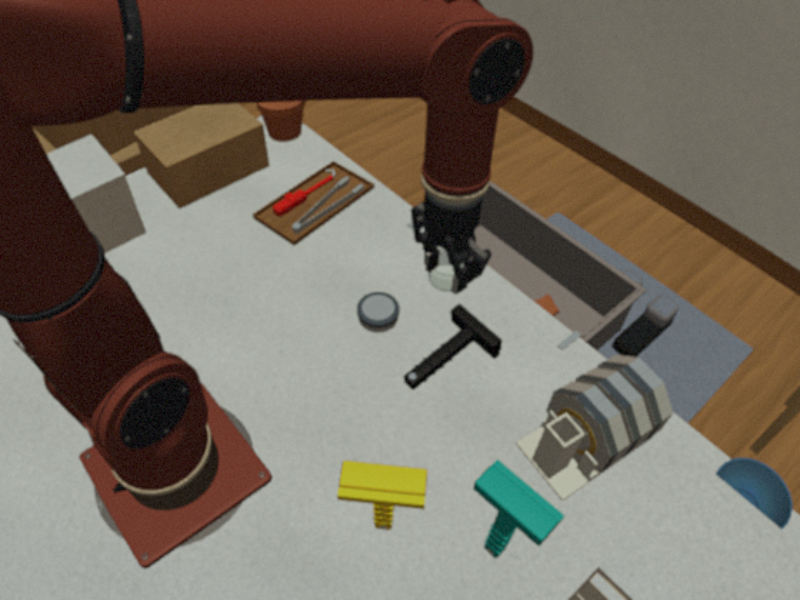

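The sweeper lies lip down on the shelf, at about (355, 370) in the scene picture. The three pieces are in the crate, at (345, 562), (417, 575) and (547, 523), and nothing else has moved. I'm handing in the job.

```bash
python3 -c "
from plant import manip
print(manip.close_job())"
```

```text
the job is handed in; nothing more can be done
None
```

I handed in the job at about 33 s of the 72 s allowed, with all three pieces swept into the crate. The interface gave no verdict.

- **What I did:** I lifted the sweeper out of the pocket by its head and tilted it until the handle end touched the shelf. I then let it go so it lay lip down, on the free side near the tray. I took it again by the handle and swept the wall, foot and rim pieces over the edge in three separate passes. Afterwards I laid the sweeper on the shelf between the rack and the polish tin and moved the gripper clear.
- **Last checks:** The final scene picture shows the three pieces on the crate floor and the sweeper lying released and lip down. By eye, the jar, tins, polish tin, tong and lantern handle are where they started. The wrist force was near zero with the gripper clear of everything.
- **Not measured:** I judged the pieces being at rest from one scene picture after the sweep, not from a measured speed. While swept, the foot and rim pieces drifted sideways and turned a little, but stayed in front of the head. One joint came right up to its range limit (2.09) while I backed away from the laid-down sweeper, and no fault was reported.

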